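# Load the gear checking fixture

## Robot

A 6-joint arm with a two-finger parallel gripper is mounted at the origin on the work surface. World frame = base frame: x ahead of the robot, y to its left, z up, the work surface at z = 0. Lengths are in mm, angles in rad, forces in N, time in s.
With the tool pointing down it reaches from about 275 to 750 mm from the base axis. Payload 10.2 kg.
Tool frame: the origin (TCP) lies at the very end of the fingers, on their centre line; the grasp point (between the pads) lies 19 mm behind it; x points along the fingers, y is the direction in which the jaws open and shut, and the axes are right-handed (so a half turn about x gives the same grasp; the last joint's range is limited). The gripper opens to 85 mm and grips with 20 to 120 N. Pads are 22 mm wide; open, the fingers measure 114 mm over their backs; the gripper's body (76 mm by 85 mm) begins 54 mm behind the grasp point. The pads swing forward as they close: fully open they stand 13 mm farther back than shut.
Start: joints at [-1.496, 0.313, 1.498, -0, 1.331, -0.223], TCP at [154.031, -501.902, 231.294] pointing down, gripper open.
Joint ranges: [-2.94, 2.94], [-0.97, 2.17], [0.19, 2.56], [-1.23, 4.37], [0.02, 3.11], [-2.88, 2.88]. Speed limits (rad/s): [2.39, 2.39, 3.01, 3.14, 3.14, 3.14].

## Interface

Orientations are given as a unit quaternion [w, x, y, z].
In Python, from rig import ctrl, viewer, order gives the robot as it stands. The module is installed in compiled form; this text tells all that it offers.
- The arm moves only by the tool carry_out, never from a script. Its argument "deltas" is a list of rows, each a list of 7 numbers: the gripper command: -1 is fully open, 1 is shut, values between are in proportion, then the shift along the tool's x, y, z in mm, then the turn, a rotation vector about the tool's x, y, z in degrees. A call has exactly 5 rows; each row is the pose to reach, as a shift and turn from the pose commanded when the call began, along the tool's axes at that moment; what a row does not reach only later rows make up. A row lasts 1/8 s, in which the tool goes at most 62.5 mm and 10.7 degrees, less where a joint would pass 70% of its speed; a pose out of reach is approached as far as the arm can. A call with a gripper value outside its range is refused whole. The fingers move at their own pace and stop on an object; "newtons" is the grip in N (left out, the last holds). Time passes only in rows, so rows that repeat a pose let the fingers close, or fill a call up. It gives the time, the measured TCP pose, the force and the opening at its end, in the units of the state.
- ctrl.sense(): the state, without advancing time (a new reading comes with each control period).
- viewer.capture(name): name is "scene" or "side" or "wrist"; returns the picture (480x640x3 uint8, red, green, blue); there is no depth.
- viewer.calibration(name): a dict with "fx", "fy", "cx", "cy" (pixels), "xyz" and "attitude" of the camera in the world; the wrist camera has in their place "T_tool_cam" (4x4, takes a point from camera to tool coordinates, whose origin is the TCP and whose axes are the tool frame's). Camera axes: x right, y down, z forward; pixel columns grow to the right and rows downward; lengths in mm; the calibration is good to about 2 mm. The wrist camera is an equidistant fisheye: a pixel r from the principal point sees the ray r / f radians off the axis. A picture is of the moment at which its call begins: read the wrist's pose just before it. calibration takes no time and is no camera call.
- order.finish_job(): hands the job in, once; it reports no verdict.
The state is a dict: "time_s": time; "joints": joint angles; "dq": joint speeds; "tau": joint torques, N m; "eef_pos": TCP position; "ee_rot": TCP orientation; "force": force on the tool from outside, world axes, zero at the start; "wrist_torque": the same for the moment, N m; "grip_width": opening from 0.0 (shut) to 1.0 (fully open).
Only numpy, scipy, OpenCV 4.12 (cv2) and the standard library are available. Lean on these libraries where they do the work, as an engineer would, in place of code of your own. Each camera call takes 0.05 s, during which the arm holds its last target. There are 200 camera calls.

## Task

Load the gear checking fixture for the next check: work the seized clamp loose and swing its arm half a turn round until it points straight away from the cover, then raise the cover by its cross bar and let go with it standing a little past upright, at about 105 degrees from closed. With the cover standing like that, lay every black gear with a brass hub that is on the bench flat in a nest of its own, hub up, then lower the cover fully shut and turn the clamp arm back over it to its home stop. Leave the other things on the bench where they are.

Things in the scene. Friction and masses are not known exactly. Their poses are not given: they have to be found in the camera images.
- fixture: gear checking fixture, fixed to the bench: blue base 200 (x) x 350 (y) x 18 mm, origin at the centre of its underside, x away from the robot at yaw 0. On it an aluminium nest plate, top at z = 30 mm, with four round nests in a row along y. Two steel cover stops 14 mm thick at (-32, +-164) mm reach z = 64 mm; two hinge blocks at (84, +-135) mm reach 74 mm.
- nest0 (a point): centre of the floor of nest 0, at (15, -112.5) mm in the fixture, 24 mm above the bench. The nest is a round recess 68 mm across, 6 mm deep, with a chamfered rim. Axes as the fixture's.
- nest1 (a point): centre of the floor of nest 1, at (15, -37.5) mm in the fixture, 24 mm above the bench. The nest is a round recess 68 mm across, 6 mm deep, with a chamfered rim. Axes as the fixture's.
- nest2 (a point): centre of the floor of nest 2, at (15, 37.5) mm in the fixture, 24 mm above the bench. The nest is a round recess 68 mm across, 6 mm deep, with a chamfered rim. Axes as the fixture's.
- nest3 (a point): centre of the floor of nest 3, at (15, 112.5) mm in the fixture, 24 mm above the bench. The nest is a round recess 68 mm across, 6 mm deep, with a chamfered rim. Axes as the fixture's.
- clamp (a joint): turn clamp angle (rad), on a 30 mm post at (-70, -100) mm in the fixture. 0: home stop, arm along the fixture's +x over the cover's edge, locking it. Grows anticlockwise from above to a stop at 3.1 (arm along -x). Seized at home: takes 0.5 N m to loosen, 0.6 N m to turn fully home; drag falls evenly to 0.03 N m at 0.5 rad, stays low beyond, returns on the way home. Stays where left.
- clamp_grip (a point): point on the clamp's vertical axis in the middle of its red wing knob, 109.5 mm above the bench, 25 mm above the top of the arm. The wing is 54 mm long, 14 mm thick and 32 mm high (z from -20 to +12 mm about this point). Its x axis runs along the wing and points along the arm, so it turns with joint clamp.
- clamp_tip (a point): middle of the end of the steel clamp arm, 53 mm from the clamp's axis; arm 18 mm wide, 8 mm thick, about 80 mm above the bench, passing 2.5 mm above the cover when that is fully shut
- cover (a joint): opening of the clear cover (rad), hinged along the fixture's y at its far (+x) edge: 0 fully shut on its stops, 1.57 upright, 2.6 folded right back. Stiff hinge: stays where it is left, moving it takes up to 8 N at the cross bar, which rolls a little in a pinch, so that the cover may lag by 0.05 to 0.1 rad.
- cover_bar (a point): middle of the cover's black cross bar, by which it is lifted: round, 14 mm thick, 50 mm long along the fixture's y, its axis 40 mm beyond the cover's front edge, on two 8 mm stems (at y +-13 mm from this point). Shut: at (-80, 75) mm in the fixture, 69 mm above the bench.
- cover_hinge (a point): point of the cover's hinge axis level with the cross bar, at (78, 75) mm in the fixture, 69 mm above the bench; the bar's centre moves on a circle of 158 mm radius about it. The cover is a plate 345 x 106 x 10 mm (front edge 118 mm from the hinge axis) with four dial indicators on its top, over the nests, reaching 67 mm above its mid-plane.
- gear0: gear to be checked: black plastic toothed disc 64 mm across and 10 mm thick with a brass hub 28 mm across standing 24 mm above it (34 mm high overall, about 110 g), lying hub up on the bench. Origin at the centre of its underside, z along the hub. May be absent.
- gear1: gear to be checked: black plastic toothed disc 64 mm across and 10 mm thick with a brass hub 28 mm across standing 24 mm above it (34 mm high overall, about 110 g), lying hub up on the bench. Origin at the centre of its underside, z along the hub. May be absent.
- gear2: gear to be checked: black plastic toothed disc 64 mm across and 10 mm thick with a brass hub 28 mm across standing 24 mm above it (34 mm high overall, about 110 g), lying hub up on the bench. Origin at the centre of its underside, z along the hub. May be absent.
- gear3: gear to be checked: black plastic toothed disc 64 mm across and 10 mm thick with a brass hub 28 mm across standing 24 mm above it (34 mm high overall, about 110 g), lying hub up on the bench. Origin at the centre of its underside, z along the hub. May be absent.
- stack_a: bystander: stack of four grey gears, 66 mm across, 48 mm high. Origin at the centre of its underside.
- stack_b: bystander: stack of three grey gears, 66 mm across, 36 mm high. Origin at the centre of its underside.
- calculator: bystander: black desk calculator, 170 x 125 x 22 mm. Origin at the centre of its underside.
- pen: bystander: green pen, 140 mm long, 10 mm thick. Origin at the centre of its underside.
- caliper: bystander: digital caliper lying flat, 220 mm long, up to 14 mm high. Origin at the centre of its underside.
- tester: bystander: purple and black hand-held tester, 190 x 75 x 38 mm. Origin at the centre of its underside.
Mind the look-alikes: they are no part of the job. What is shaped like the gear3 but orange is not meant.

How it is judged (in metres and radians):
On the way, in this order (a step that is already met when the one before it is completed fails the run):
1. the clamp is broken loose and its arm swung round to point away from the cover, the cover still shut (value of joint clamp above 2.85 rad and value of joint cover below 0.1 rad), for 0.2 s.
2. the cover stands by itself between 95 and 115 degrees from shut, its bar let go (value of joint cover between 1.65 and 2.02 rad and velocity of joint cover between -0.05 and 0.05 rad/s and distance between the grasp point and cover_bar above 0.06 m), for 0.3 s.
3. every gear that is there lies flat in a nest, hub up, with the cover still standing between 95 and 115 degrees (value of joint cover between 1.65 and 2.02 rad and ((horizontal distance between gear0 and nest0 below 0.006 m and z of gear0 in the frame of nest0 below 0.003 m) or (horizontal distance between gear0 and nest1 below 0.006 m and z of gear0 in the frame of nest1 below 0.003 m) or (horizontal distance between gear0 and nest2 below 0.006 m and z of gear0 in the frame of nest2 below 0.003 m) or (horizontal distance between gear0 and nest3 below 0.006 m and z of gear0 in the frame of nest3 below 0.003 m)) and angle between each of gear0, gear1, gear2, gear3's own z axis and vertical below 0.06 rad and ((horizontal distance between gear1 and nest0 below 0.006 m and z of gear1 in the frame of nest0 below 0.003 m) or (horizontal distance between gear1 and nest1 below 0.006 m and z of gear1 in the frame of nest1 below 0.003 m) or (horizontal distance between gear1 and nest2 below 0.006 m and z of gear1 in the frame of nest2 below 0.003 m) or (horizontal distance between gear1 and nest3 below 0.006 m and z of gear1 in the frame of nest3 below 0.003 m)) and ((horizontal distance between gear2 and nest0 below 0.006 m and z of gear2 in the frame of nest0 below 0.003 m) or (horizontal distance between gear2 and nest1 below 0.006 m and z of gear2 in the frame of nest1 below 0.003 m) or (horizontal distance between gear2 and nest2 below 0.006 m and z of gear2 in the frame of nest2 below 0.003 m) or (horizontal distance between gear2 and nest3 below 0.006 m and z of gear2 in the frame of nest3 below 0.003 m)) and ((horizontal distance between gear3 and nest0 below 0.006 m and z of gear3 in the frame of nest0 below 0.003 m) or (horizontal distance between gear3 and nest1 below 0.006 m and z of gear3 in the frame of nest1 below 0.003 m) or (horizontal distance between gear3 and nest2 below 0.006 m and z of gear3 in the frame of nest2 below 0.003 m) or (horizontal distance between gear3 and nest3 below 0.006 m and z of gear3 in the frame of nest3 below 0.003 m))), for 0.3 s.
4. the cover is fully shut, the clamp arm still clear of it (value of joint cover below 0.03 rad and value of joint clamp above 1.6 rad), for 0.2 s.
At the end, for the whole second after the job is handed in: The clamp is back within 0.12 rad (7 degrees) of its home stop, the cover is within 0.03 rad of fully shut, and every gear that is there lies flat, hub up, in a nest: within 6 mm of the nest's centre, its underside within 3 mm of the nest floor (value of joint clamp below 0.12 rad and value of joint cover below 0.03 rad and ((horizontal distance between gear0 and nest0 below 0.006 m and z of gear0 in the frame of nest0 below 0.003 m) or (horizontal distance between gear0 and nest1 below 0.006 m and z of gear0 in the frame of nest1 below 0.003 m) or (horizontal distance between gear0 and nest2 below 0.006 m and z of gear0 in the frame of nest2 below 0.003 m) or (horizontal distance between gear0 and nest3 below 0.006 m and z of gear0 in the frame of nest3 below 0.003 m)) and angle between each of gear0, gear1, gear2, gear3's own z axis and vertical below 0.06 rad and ((horizontal distance between gear1 and nest0 below 0.006 m and z of gear1 in the frame of nest0 below 0.003 m) or (horizontal distance between gear1 and nest1 below 0.006 m and z of gear1 in the frame of nest1 below 0.003 m) or (horizontal distance between gear1 and nest2 below 0.006 m and z of gear1 in the frame of nest2 below 0.003 m) or (horizontal distance between gear1 and nest3 below 0.006 m and z of gear1 in the frame of nest3 below 0.003 m)) and ((horizontal distance between gear2 and nest0 below 0.006 m and z of gear2 in the frame of nest0 below 0.003 m) or (horizontal distance between gear2 and nest1 below 0.006 m and z of gear2 in the frame of nest1 below 0.003 m) or (horizontal distance between gear2 and nest2 below 0.006 m and z of gear2 in the frame of nest2 below 0.003 m) or (horizontal distance between gear2 and nest3 below 0.006 m and z of gear2 in the frame of nest3 below 0.003 m)) and ((horizontal distance between gear3 and nest0 below 0.006 m and z of gear3 in the frame of nest0 below 0.003 m) or (horizontal distance between gear3 and nest1 below 0.006 m and z of gear3 in the frame of nest1 below 0.003 m) or (horizontal distance between gear3 and nest2 below 0.006 m and z of gear3 in the frame of nest2 below 0.003 m) or (horizontal distance between gear3 and nest3 below 0.006 m and z of gear3 in the frame of nest3 below 0.003 m))); the robot touches nothing.
It fails at once if a bystander is pushed more than 60 mm from where it was (distance of any of stack_a, stack_b, calculator, pen, caliper, tester from where it was at the start of the episode above 0.06 m).
Of gear0, gear1, gear2, gear3 only 2 to 4 are there at a start; the rules pass over those that are not, and their reading is None.
At some moment in a run one of gear0, gear1, gear2, gear3 may be knocked a few centimetres aside while the robot is not near it.
Once in a run the grip may slacken for a moment while it holds something.
It also fails if it takes over 210 s, if anything falls off the work surface, if the arm or the gripper's body presses on something with over 40 N, if the wrist force passes 120 N, or if a joint passes its speed limit or range.

## Working session

There is one attempt and no reset: what is moved stays moved. The work goes in short steps, Python scripts to look and compute and a tool call to move; the robot and the scene stay as the last step left them, time stands still between calls to the robot, and variables do not carry over. Pictures are saved under pics/ and viewed, about 12 in all and at most 16, crops included, and the job is handed in when it is done.

Besides the shell and the picture viewer there is one more tool, called after "Request:" in YAML: its name, and indented under it one key for each argument. carry_out: Moves the arm, as the interface text tells. Its arguments: {"type":"object","properties":{"deltas":{"type":"array"},"newtons":{"type":"number"}},"required":["deltas"]}

```bash
mkdir -p pics
python3 - <<'E'
from rig import ctrl, viewer, order
import cv2
s=ctrl.sense(); print(s)
for n in ["scene","side","wrist"]:
    print(n,viewer.calibration(n))
    im=viewer.capture(n); cv2.imwrite(f"pics/{n}0.png",im[:,:,::-1])
E
```

```text
{'time_s': 0.0, 'joints': array([-1.49637987e+00,  3.13432273e-01,  1.49843257e+00,  5.38839938e-06,
        1.33097168e+00, -2.23401866e-01]), 'dq': array([ 0.00088107,  0.00014848,  0.00132996,  0.00065154, -0.00049645,
        0.00090707]), 'tau': array([ 3.04856012e-04, -4.12265003e+01, -2.59744084e+01, -1.22622987e-04,
        4.13034431e-03, -2.38682009e-05]), 'eef_pos': array([ 154.0233191 , -501.63834412,  230.74583615]), 'ee_rot': array([ 0.10446709,  0.69931609,  0.10534393, -0.69924694]), 'force': array([-0.48338358,  0.12175791,  0.18862348]), 'wrist_torque': array([0.0004255 , 0.00157892, 0.04005057]), 'grip_width': 1.0030408348657596}
scene {'fx': 524.5516891708943, 'fy': 524.5516891708943, 'cx': 315.6882889103751, 'cy': 229.1383310904351, 'xyz': array([1237.94725964, -246.9122832 ,  849.3617153 ]), 'attitude': array([-0.33047811,  0.76359901,  0.50641187, -0.22637976])}
side {'fx': 454.2502413985978, 'fy': 454.2502413985978, 'cx': 322.50644104766116, 'cy': 242.99834925293843, 'xyz': array([ 412.80941777, -637.39416647,  858.88247694]), 'attitude': array([-0.34908096,  0.93498189, -0.05701801,  0.0264631 ])}
wrist {'fx': 371.64829954431775, 'fy': 371.64829954431775, 'cx': 313.5453435099212, 'cy': 240.09889789192607, 'T_tool_cam': array([[ 2.82190082e-04, -3.00514066e-01,  9.53777341e-01,
        -1.42419972e+02],
       [ 9.99999960e-01,  1.14255545e-04, -2.59866387e-04,
        -3.24025184e-01],
       [-3.08808452e-05,  9.53777376e-01,  3.00514086e-01,
        -7.70664191e+01],
       [ 0.00000000e+00,  0.00000000e+00,  0.00000000e+00,
         1.00000000e+00]])}
```

View pics/scene0.png

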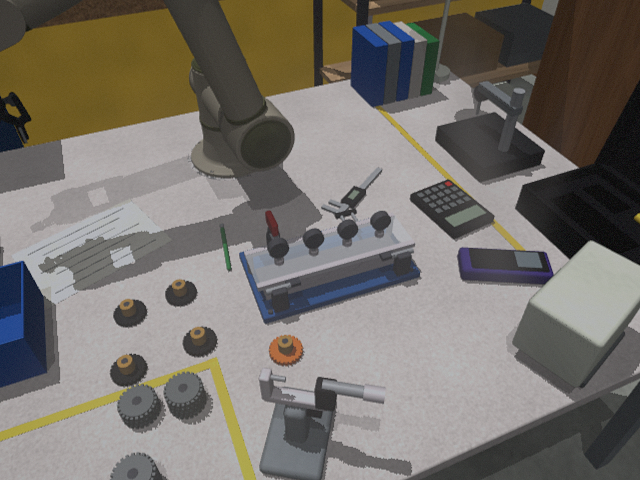

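View pics/side0.png

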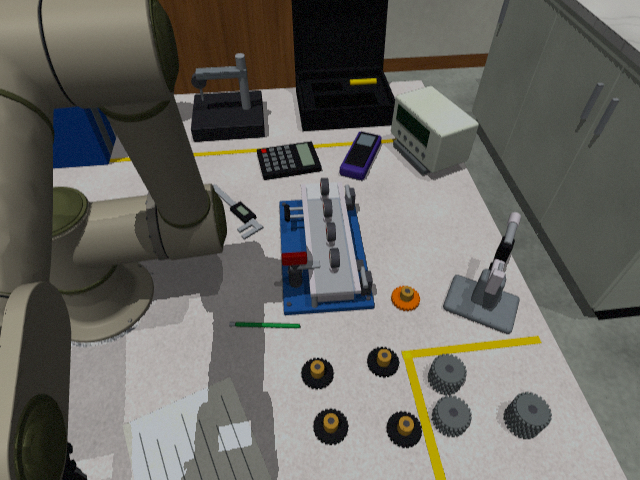

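Scene view: fixture near (330,265); black gears with brass hubs at (130,310), (180,291), (199,340), (128,368); orange look-alike (286,350); grey stacks (138,405), (185,393), and one at the bottom (135,470). In the side view the same black gears are at (318,372), (384,360), (331,426), (404,428), the orange one at (406,297), the red wing at (294,258), and the bar at about (290,213).

```bash
cat > h.py <<'E'
from rig import ctrl, viewer, order
import cv2, numpy as np
from scipy.spatial.transform import Rotation as R
def quat(q): return R.from_quat([q[1],q[2],q[3],q[0]])
def snap(n,tag=None):
    s=ctrl.sense(); im=viewer.capture(n)
    if tag: cv2.imwrite(f"pics/{tag}.png",im[:,:,::-1])
    return im,s
def cam(n,s=None):
    c=viewer.calibration(n)
    if n=="wrist":
        T=c["T_tool_cam"]; r=quat(s["ee_rot"]).as_matrix()
        return c,r@T[:3,:3],r@T[:3,3]+s["eef_pos"]
    return c,quat(c["attitude"]).as_matrix(),np.array(c["xyz"])
def ray(n,uv,s=None):
    c,M,o=cam(n,s); d=np.array([(uv[0]-c["cx"])/c["fx"],(uv[1]-c["cy"])/c["fy"]])
    if n=="wrist":
        t=np.hypot(*d); v=np.array([*(d/max(t,1e-9)*np.sin(t)),np.cos(t)])
    else: v=np.array([*d,1.])
    return o,M@v/np.linalg.norm(v)
def onz(n,uv,z,s=None):
    o,v=ray(n,uv,s); return (o+v*(z-o[2])/v[2])
def pix(n,p,s=None):
    c,M,o=cam(n,s); q=M.T@(np.asarray(p,float)-o)
    if n=="wrist":
        r=np.hypot(q[0],q[1]); t=np.arctan2(r,q[2]); return np.array([c["cx"]+c["fx"]*t*q[0]/r,c["cy"]+c["fy"]*t*q[1]/r])
    return np.array([c["cx"]+c["fx"]*q[0]/q[2],c["cy"]+c["fy"]*q[1]/q[2]])
def tri(rays):
    A=sum(np.eye(3)-np.outer(v,v) for o,v in rays); b=sum((np.eye(3)-np.outer(v,v))@o for o,v in rays)
    return np.linalg.solve(A,b)
def blobs(im,lo,hi,amin=20):
    m=cv2.inRange(cv2.cvtColor(im,cv2.COLOR_RGB2HSV),lo,hi)
    n,l,st,c=cv2.connectedComponentsWithStats(m)
    return [(c[i].round(1),st[i].tolist(),l==i) for i in range(1,n) if st[i][4]>=amin]
E
python3 - <<'E'
from h import *
ims={n:cv2.imread(f"pics/{n}0.png")[:,:,::-1].copy() for n in("scene","side")}
for n,im in ims.items():
    print(n)
    for k,lo,hi in[("brass",(10,90,60),(24,255,255)),("red",(0,150,70),(4,255,255)),("red2",(174,150,70),(180,255,255)),("blue",(100,130,50),(125,255,255))]:
        for c,st,m in blobs(im,lo,hi,25):
            print(k,c,st, onz(n,c,34)[:2].round(1) if k=="brass" else "")
            if k=="blue" and st[4]>500:
                q=cv2.approxPolyDP(cv2.convexHull(cv2.findContours(m.astype(np.uint8),0,2)[0][0]),4,True)[:,0]
                print([(p.tolist(),onz(n,p,18)[:2].round(0).tolist()) for p in q])
a=cv2.resize(ims["side"][180:330,260:440],None,fx=3.5,fy=3.5,interpolation=cv2.INTER_CUBIC)
b=cv2.resize(ims["side"][335:455,290:500],None,fx=3,fy=3,interpolation=cv2.INTER_CUBIC)
cv2.imwrite("pics/crop_a.png",a[:,:,::-1]);cv2.imwrite("pics/crop_b.png",b[:,:,::-1])
E
```

```text
scene
brass [99.2 70. ] [0, 0, 199, 147, 20887] [-617.8 -290.2]
brass [274.4  41.3] [218, 0, 96, 97, 6930] [-595.6  340. ]
brass [337.   32.3] [322, 0, 35, 72, 2007] [-575.8  587.9]
brass [407.9  12.8] [369, 0, 76, 23, 1029] [-637.4  935.3]
brass [401.7   3.7] [395, 0, 14, 8, 25] [-737.7  962.9]
brass [475.7  10.1] [448, 0, 75, 36, 1046] [-548.3 1204.4]
brass [537.    3.3] [530, 0, 14, 10, 92] [-506.6 1483.8]
brass [597.9  78.3] [561, 0, 79, 168, 7869] [ 114.7 1214.2]
brass [522.8  68.8] [517, 63, 15, 13, 43] [ -39.5 1035.4]
brass [330.8  75.3] [323, 70, 16, 11, 54] [-259.3  422.1]
brass [324.7  81. ] [323, 77, 6, 8, 27] [-230.5  387.4]
brass [ 12.7 110.3] [6, 103, 15, 15, 126] [-442.8 -563.9]
brass [381.1 109.5] [376, 106, 13, 9, 41] [  6.7 471.1]
brass [424.  153.2] [392, 119, 65, 66, 239] [257.8 468.9]
brass [636.5 218. ] [634, 215, 6, 7, 28] [680.2 781.9]
brass [507.2 236.1] [491, 220, 35, 31, 222] [612.2 469.6]
brass [178.1 284.3] [172, 280, 13, 10, 83] [ 463.3 -241.4]
brass [126.2 304.3] [119, 299, 15, 11, 96] [ 475.1 -347.8]
brass [197.2 332.6] [190, 327, 15, 12, 109] [ 598.4 
[... 1314 characters left out ...]
.1 256.6] [282, 252, 25, 13, 153] 
blue [ 75.5 139.1] [53, 106, 56, 62, 2621] 
[([89, 109], [-173.0, 751.0]), ([108, 163], [-62.0, 461.0]), ([53, 167], [-213.0, 460.0]), ([54, 109], [-286.0, 764.0])]
blue [107.3 127.3] [98, 108, 18, 38, 101] 
blue [345.  170.8] [340, 167, 12, 9, 29] 
blue [291.7 230.1] [280, 200, 26, 53, 947] 
[([301, 200], [474.0, 244.0]), ([305, 250], [467.0, 69.0]), ([282, 252], [412.0, 69.0]), ([280, 202], [418.0, 243.0])]
blue [356.3 236.3] [348, 207, 19, 64, 463] 
blue [296.  211.8] [290, 210, 13, 5, 51] 
blue [316.7 299.3] [282, 266, 92, 49, 1538] 
[([282, 266], [409.0, 27.0]), ([371, 291], [603.0, -68.0]), ([373, 307], [599.0, -111.0]), ([285, 314], [407.0, -105.0])]
```

View pics/crop_a.png

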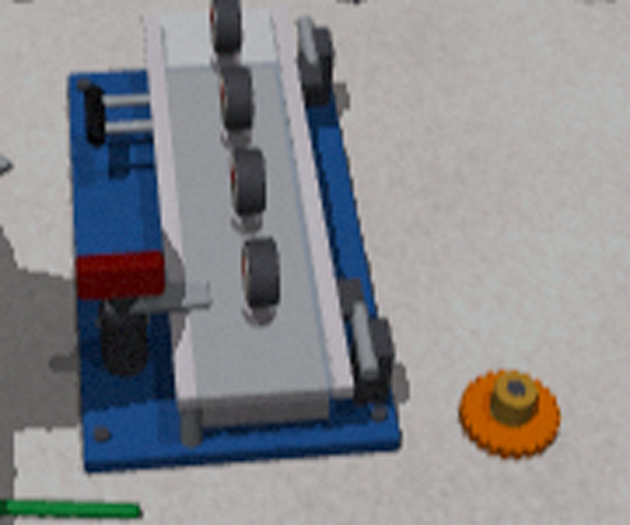

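View pics/crop_b.png

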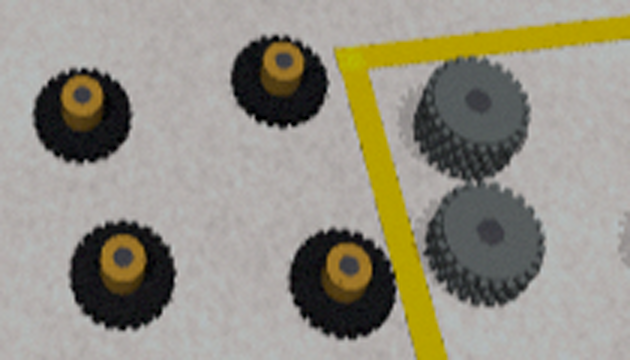

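Crops: the clamp arm points over the cover (wing around side px (294,257)), and the bar is at (287,212). Gear candidates: the four black discs with brass hubs at side (318,372), (384,360), (331,426), (404,428) fit the description. The orange one (406,297) and the plain grey stacks do not. Next I move over the clamp.

Request:
carry_out:
  deltas:
    - [-1,15,-183,-205,0,0,0]
    - [-1,15,-183,-205,0,0,0]
    - [-1,15,-183,-205,0,0,0]
    - [-1,15,-183,-205,0,0,0]
    - [-1,15,-183,-205,0,0,0]
  newtons: 100

```text
time_s: 0.78
eef_pos: [297.2, -264.3, 216.2]
ee_rot: [0.106, 0.699, 0.106, -0.699]
force: [-0.2, -0.2, 0.1]
grip_width: 1.0
```

Request:
carry_out:
  deltas:
    - [-1,15,-183,-205,19,0,0]
    - [-1,15,-183,-205,19,0,0]
    - [-1,15,-183,-205,19,0,0]
    - [-1,15,-183,-205,19,0,0]
    - [-1,15,-183,-205,19,0,0]

```text
time_s: 1.4
eef_pos: [439.3, -29.5, 201.1]
ee_rot: [-0.012, 0.707, -0.012, -0.707]
force: [1.6, -1.0, -0.7]
grip_width: 0.999
```

Run:
```python
from h import *
im,s=snap("wrist","w1"); print(s["eef_pos"],s["ee_rot"],s["joints"])
for lo,hi in[((0,150,50),(5,255,255)),((174,150,50),(180,255,255))]:
    for c,st,m in blobs(im,lo,hi,80):
        r=cv2.minAreaRect(cv2.findContours(m.astype(np.uint8),0,2)[0][0]); print(c,st,r,onz("wrist",c,119,s))
sd=cv2.imread("pics/side0.png")[:,:,::-1]; b=[x for x in blobs(sd,(0,150,70),(4,255,255),100)][0][0]
print("pred",pix("wrist",[439.4,-31.8,121.5],s))
```

```text
[439.27902505 -29.47045744 201.14739454] [-0.01155598  0.70701853 -0.01152534 -0.70700666] [-3.34346786e-01  1.54058010e-01  1.78239969e+00  4.97042740e-05
  1.20513256e+00  1.26907514e+00]
[304.4 251.6] [295, 214, 19, 75, 1251] ((304.0, 251.0), (74.0, 18.0), 90.0) [437.93820773 -23.1333568  119.        ]
pred [317.91012027 250.30482717]
```

View pics/w1.png

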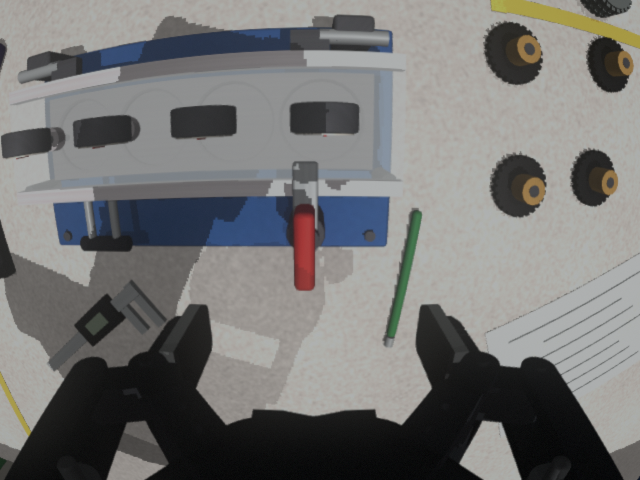

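Wrist view: red wing at (304,251) upright in the picture, arm tip at (305,170), bar at (105,243), base near-corners at (388,245) and (57,246). Now I refine the fixture pose.

Run:
```python
from h import *
im=cv2.imread("pics/w1.png")[:,:,::-1].copy(); s=ctrl.sense()
m=np.zeros((480,640),np.uint8)
for c,st,k in blobs(im,(100,130,30),(125,255,255),60):
    if 20<c[1]<260: m|=k.astype(np.uint8)
q=cv2.approxPolyDP(cv2.convexHull(cv2.findNonZero(m)),3,True)[:,0]
for p in q: print(p,onz("wrist",p,18,s)[:2].round(1))
for p in [(304.5,213),(304.5,289)]: print("wing end",onz("wrist",p,121.5,s)[:2].round(1),onz("wrist",p,89.5,s)[:2].round(1))
print("bolts",[onz("wrist",p,20,s)[:2].round(1) for p in[(369,236),(68,235)]])
for bolt in[(83,237),(132,237),(82,249),(131,249)]: print("bar",bolt,onz("wrist",bolt,69,s)[:2].round(1))
o=[]
for n in("side","scene"):
    a=cv2.imread(f"pics/{n}0.png")[:,:,::-1]
    b=[x for x in blobs(a,(0,150,40),(5,255,255),30)+blobs(a,(172,130,40),(180,255,255),30)]
    for c,st,_ in b: print(n,c,st,onz(n,c,112)[:2].round(1))
# gears in wrist
for c,st,k in blobs(im,(10,90,60),(24,255,255),60): print("brass",c,st,onz("wrist",c,30,s)[:2].round(1))
```

```text
[387 199] [452.1 -91.7]
[384 244] [409.5 -89.8]
[ 62 243] [420. 251.]
[ 59 231] [433.7 251.8]
[100  51] [611.8 175.1]
[239  31] [607.8  34.7]
[279  30] [ 6.056e+02 -4.000e-01]
wing end [465.3 -20.6] [457.8 -19.5]
wing end [414.3 -18.6] [399.4 -17.2]
bolts [array([418.3, -75.2]), array([429.3, 237.9])]
bar (83, 237) [440.2 180. ]
bar (132, 237) [438.5 127.5]
bar (82, 249) [429. 184.]
bar (131, 249) [427.9 130.5]
side [294.2 258.2] [282, 252, 25, 14, 237] [436.4 -29.8]
brass [527.4  49.9] [515, 35, 26, 31, 495] [ 597.3 -227.6]
brass [624.4  62.7] [617, 50, 17, 26, 252] [ 609.  -364.6]
brass [608.6 182. ] [601, 170, 17, 26, 281] [ 475.  -343.3]
brass [532.9 190.5] [522, 177, 23, 29, 425] [ 462.8 -237. ]
```

Request:
carry_out:
  deltas:
    - [-1,0,-9.5,0,0,0,0]
    - [-1,40,-9.5,0,0,0,0]
    - [-1,80,-9.5,0,0,0,0]
    - [-1,105,-9.5,0,0,0,0]
    - [-1,109,-9.5,0,0,0,0]

```text
time_s: 2.08
eef_pos: [437.9, -22.7, 91.4]
ee_rot: [0.013, -0.706, 0.012, 0.708]
force: [1.0, -0.1, -0.8]
grip_width: 1.002
```

Request:
carry_out:
  deltas:
    - [0.3,0,0,0,0,0,0]
    - [0.6,0,0,0,0,0,0]
    - [0.6,0,0,0,0,0,0]
    - [0.6,0,0,0,0,0,0]
    - [0.6,0,0,0,0,0,0]

```text
time_s: 2.7
eef_pos: [439.2, -22.4, 92.7]
ee_rot: [-0.012, 0.707, -0.012, -0.707]
force: [-1.4, -2.0, 4.7]
grip_width: 0.199
```

Run:
```python
from h import *
im,s=snap("wrist","w2"); print(s["eef_pos"],s["grip_width"],s["force"])
```

```text
[439.15851969 -22.41290528  92.67632924] 0.19934159974896717 [-1.41707402 -2.01885492  4.71430171]
```

View pics/w2.png

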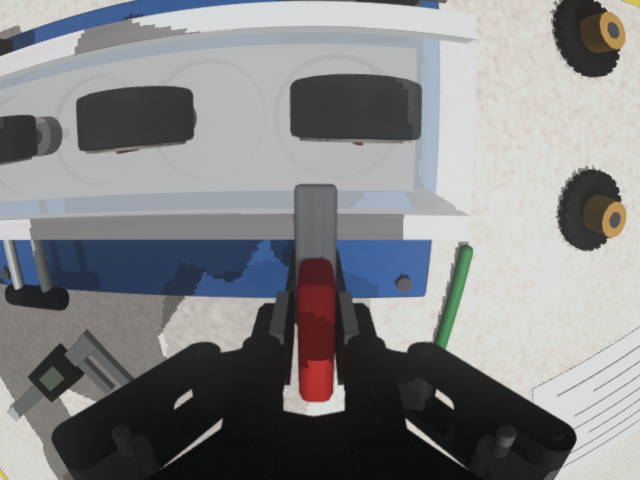

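Run:
```python
from h import *
s=ctrl.sense()
for p in [(316,262),(316,401)]: print(onz("wrist",p,121.5,s).round(1))
print("tip",onz("wrist",(315,184.5),84,s).round(1), "bolt",onz("wrist",(404,284),20,s).round(1),"corner",onz("wrist",(427,297),18,s).round(1),s["joints"])
```

```text
[472.8 -23.9 121.5]
[412.8 -22.1 121.5]
tip [492.4 -24.4  84. ] bolt [416.7 -79.8  20. ] corner [405.2 -97.1  18. ] [-3.18501700e-01  3.04244024e-01  1.91816567e+00 -3.28571361e-04
  9.18291125e-01  1.28621270e+00]
```

Request:
carry_out:
  deltas:
    - [1,0,0,0,0,0,0]
    - [1,0,0,0,0,0,0]
    - [1,0,0,0,0,0,0]
    - [1,0,0,0,0,0,0]
    - [1,0,0,0,0,0,0]
  newtons: 110

```text
time_s: 3.38
eef_pos: [439.3, -23.0, 93.0]
ee_rot: [-0.011, 0.707, -0.012, -0.707]
force: [-4.0, -5.3, 9.6]
grip_width: 0.143
```

Request:
carry_out:
  deltas:
    - [1,0,0,0,-6,0,0]
    - [1,0,0,0,-14,0,0]
    - [1,0,0,0,-22,0,0]
    - [1,0,0,0,-31,0,0]
    - [1,0,0,0,-40,0,0]

```text
time_s: 4.0
eef_pos: [438.7, -21.7, 92.9]
ee_rot: [-0.232, -0.668, -0.233, 0.668]
force: [-5.4, 2.5, 13.1]
grip_width: 0.145
```

Run:
```python
from h import *
s=ctrl.sense(); print(s["eef_pos"],s["grip_width"],s["force"],s["wrist_torque"],s["joints"])
```

```text
[438.66578324 -21.66750116  92.94323522] 0.14454003043327507 [-5.42843476  2.54418378 13.14091989] [ 0.85041216  0.95242341 -0.06492251] [-3.17915086e-01  3.03426555e-01  1.91838930e+00  1.17801286e-03
  9.20744266e-01  5.83018839e-01]
```

Request:
carry_out:
  deltas:
    - [1,-1,0,0,-9,0,0]
    - [1,-1,0,0,-18,0,0]
    - [1,-1,0,0,-27,0,0]
    - [1,-1,0,0,-36,0,0]
    - [1,-1,0,0,-45,0,0]

```text
time_s: 4.62
eef_pos: [437.2, -20.9, 93.0]
ee_rot: [-0.468, -0.528, -0.472, 0.529]
force: [-8.4, 7.2, 8.7]
grip_width: 0.142
```

Request:
carry_out:
  deltas:
    - [1,0,0,0,-9,0,0]
    - [1,0,0,0,-18,0,0]
    - [1,0,0,0,-27,0,0]
    - [1,0,0,0,-36,0,0]
    - [1,0,0,0,-45,0,0]

```text
time_s: 5.25
eef_pos: [435.6, -21.4, 92.9]
ee_rot: [0.633, 0.307, 0.64, -0.309]
force: [-19.2, 0.4, 16.0]
grip_width: 0.144
```

Request:
carry_out:
  deltas:
    - [1,0,0,0,-9,0,0]
    - [1,0,0,0,-18,0,0]
    - [1,0,0,0,-27,0,0]
    - [1,0,0,0,-36,0,0]
    - [1,0,0,0,-45,0,0]

```text
time_s: 5.88
eef_pos: [434.9, -22.8, 93.0]
ee_rot: [0.702, 0.04, 0.71, -0.041]
force: [-25.3, -12.1, 17.9]
grip_width: 0.139
```

Run:
```python
from h import *
im,s=snap("wrist","w3"); print(s["eef_pos"],s["grip_width"],s["force"],s["wrist_torque"],s["joints"])
a,b=snap("side","s3")
cv2.imwrite("pics/c3.png",np.hstack([cv2.resize(im[160:],(500,250)),cv2.resize(a[180:330,260:440],(300,250))])[:,:,::-1])
```

```text
[434.88261872 -22.78863815  92.95440848] 0.13921938364465927 [-25.28046162 -12.06688999  17.88713638] [-2.15817034  4.12756999 -0.06470676] [-0.31987299  0.30134034  1.92142303 -0.00579774  0.92895419 -1.77315592]
```

View pics/c3.png

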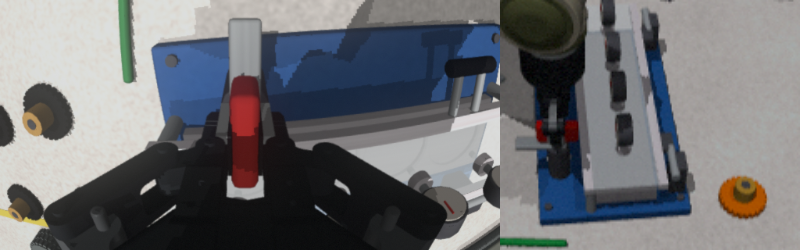

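The crops show the clamp arm pointing towards the robot (away from the cover) and the cover still shut. I release, lift and move above the bar, which I'll pinch by its two ends (jaws along its axis).

Request:
carry_out:
  deltas:
    - [-1,0,0,0,0,0,0]
    - [-1,0,0,0,0,0,0]
    - [-1,-10,0,0,0,0,0]
    - [-1,-60,0,0,0,0,0]
    - [-1,-110,0,0,0,0,0]

```text
time_s: 6.6
eef_pos: [438.8, -22.0, 205.3]
ee_rot: [0.706, 0.043, 0.706, -0.043]
force: [0.1, -0.2, 0.7]
grip_width: 0.999
```

Request:
carry_out:
  deltas:
    - [-1,0,60,-9,-5,0,0]
    - [-1,0,120,-18,-5,0,0]
    - [-1,0,173,-26,-5,0,0]
    - [-1,0,173,-26,-5,0,0]
    - [-1,0,173,-26,-5,0,0]

```text
time_s: 7.22
eef_pos: [434.1, 152.3, 203.6]
ee_rot: [0.707, 0.012, 0.707, -0.012]
force: [0.4, -0.1, 0.0]
grip_width: 1.002
```

Run:
```python
from h import *
im,s=snap("wrist","w4"); print(s["eef_pos"],s["ee_rot"],s["grip_width"],s["force"],s["joints"],np.abs(s["dq"]).max())
F=R.from_euler('z',-1.8,degrees=True).as_matrix(); o=np.array([510.2,74.9,0])
for p in [(-80,75,69),(-80,50,69),(-80,100,69),(-70,-100,121),(-123,-100,84)]: print(p,(F@p+o).round(1),pix("wrist",F@p+o,s).round(0))
```

```text
[434.07622293 152.33558087 203.62284037] [ 0.70714175  0.01174579  0.70687437 -0.01188304] 1.0015413900121446 [ 0.37570851 -0.09478883  0.00957639] [ 8.20632960e-02  1.94893891e-01  1.72598746e+00 -2.45354270e-04
  1.22035415e+00 -1.45523108e+00] 0.029225985527490315
(-80, 75, 69) [432.6 152.4  69. ] [313. 225.]
(-80, 50, 69) [431.8 127.4  69. ] [281. 225.]
(-80, 100, 69) [433.4 177.4  69. ] [345. 225.]
(-70, -100, 121) [437.1 -22.9 121. ] [ 79. 259.]
(-123, -100, 84) [384.1 -21.2  84. ] [ 94. 181.]
```

View pics/w4.png

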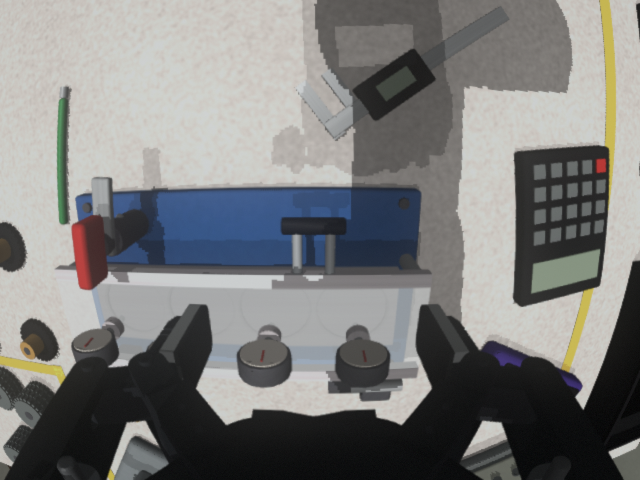

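Wrist view: bar at (314,226), where the model predicted (313,225), so the fixture pose is good. I descend and grip the bar by its ends.

Request:
carry_out:
  deltas:
    - [-1,50,0,0,0,0,0]
    - [-1,100,0,0,0,0,0]
    - [-1,140,0,0,0,0,0]
    - [-1,156,0,0,0,0,0]
    - [-1,156,0,0,0,0,0]
  newtons: 60

```text
time_s: 7.9
eef_pos: [433.8, 151.5, 46.7]
ee_rot: [0.706, 0.013, 0.708, -0.013]
force: [-0.1, 0.6, -0.1]
grip_width: 1.003
```

Request:
carry_out:
  deltas:
    - [0,0,0,0,0,0,0]
    - [1,0,0,0,0,0,0]
    - [1,0,0,0,0,0,0]
    - [1,0,0,0,0,0,0]
    - [1,0,0,0,0,0,0]

```text
time_s: 8.52
eef_pos: [434.6, 152.1, 48.5]
ee_rot: [0.708, 0.011, 0.706, -0.012]
force: [-1.9, -4.8, 8.8]
grip_width: 0.574
```

Run:
```python
from h import *
im,s=snap("wrist","w5"); print(s["eef_pos"],s["ee_rot"],s["grip_width"],s["force"],s["wrist_torque"])
```

```text
[434.56104098 152.08965961  48.523449  ] [ 0.7075991   0.01138558  0.70641828 -0.01212866] 0.5742413432614153 [-1.87170096 -4.78889497  8.77511324] [-0.94987306  0.46179593  0.01543425]
```

Request:
carry_out:
  deltas:
    - [1,-14.7,0,0.7,0,0,0]
    - [1,-29.3,0,2.7,0,0,0]
    - [1,-43.7,0,6.2,0,0,0]
    - [1,-57.7,0,10.9,0,0,0]
    - [1,-71.1,0,16.9,0,0,0]

```text
time_s: 9.2
eef_pos: [450.1, 151.5, 118.0]
ee_rot: [0.706, 0.011, 0.708, -0.012]
force: [3.1, -2.0, -12.7]
grip_width: 0.566
```

Request:
carry_out:
  deltas:
    - [1,-12.9,0,7.3,0,0,0]
    - [1,-25,0,15.7,0,0,0]
    - [1,-36.3,0,25.2,0,0,0]
    - [1,-46.6,0,35.7,0,0,0]
    - [1,-55.9,0,47.1,0,0,0]

```text
time_s: 9.82
eef_pos: [497.0, 149.9, 173.9]
ee_rot: [0.705, 0.011, 0.709, -0.012]
force: [-0.5, -5.0, -13.8]
grip_width: 0.566
```

Run:
```python
from h import *
im,s=snap("wrist","w6"); print(s["eef_pos"],s["ee_rot"],s["grip_width"],s["force"],s["wrist_torque"])
a,_=snap("side")
cv2.imwrite("pics/c6.png",np.hstack([cv2.resize(im,(440,330)),cv2.resize(a[100:340,240:480],(330,330))])[:,:,::-1])
```

```text
[497.03817671 149.9155249  173.89056252] [ 0.70544916  0.01133017  0.7085623  -0.01235229] 0.5663463328876541 [ -0.49185988  -4.99182113 -13.76200276] [-0.76415164  0.33615823  0.17428779]
```

View pics/c6.png

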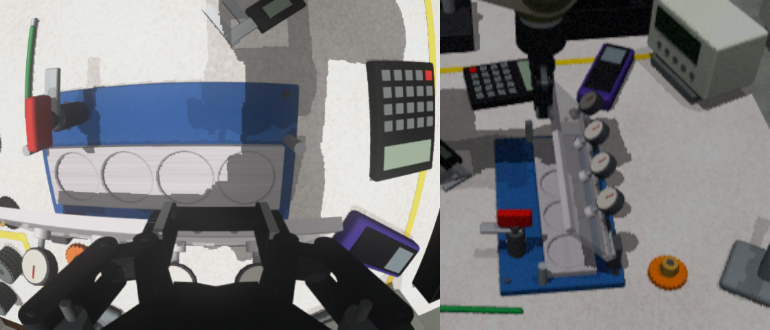

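The cover is following, about half open, and the bar is still pinched by its ends. I continue the arc.

Request:
carry_out:
  deltas:
    - [1,-8.2,0,12.3,0,0,0]
    - [1,-15.3,0,25.2,0,0,0]
    - [1,-21,0,38.8,0,0,0]
    - [1,-25.5,0,52.8,0,0,0]
    - [1,-28.7,0,67.2,0,0,0]

```text
time_s: 10.55
eef_pos: [564.3, 147.6, 203.0]
ee_rot: [0.706, 0.012, 0.708, -0.013]
force: [-8.1, -6.2, -2.3]
grip_width: 0.558
```

Request:
carry_out:
  deltas:
    - [1,-1.8,0,14.7,0,0,0]
    - [1,-2.3,0,29.4,0,0,0]
    - [1,-1.3,0,44.1,0,0,0]
    - [1,1,0,58.7,0,0,0]
    - [1,4.6,0,73,0,0,0]

```text
time_s: 11.18
eef_pos: [638.6, 145.1, 200.3]
ee_rot: [0.708, 0.012, 0.706, -0.012]
force: [-4.2, -4.8, 6.3]
grip_width: 0.549
```

Request:
carry_out:
  deltas:
    - [1,0,0,0,0,0,0]
    - [1,0,0,0,0,0,0]
    - [1,0,0,0,0,0,0]
    - [1,0,0,0,0,0,0]
    - [1,0,0,0,0,0,0]

```text
time_s: 11.8
eef_pos: [639.4, 145.0, 200.1]
ee_rot: [0.709, 0.012, 0.705, -0.013]
force: [4.1, -4.7, 1.8]
grip_width: 0.548
```

Run:
```python
from h import *
im,s=snap("wrist","w7"); print(s["eef_pos"],s["ee_rot"],s["grip_width"],s["force"],s["wrist_torque"])
F=R.from_euler('z',-1.8,degrees=True).as_matrix(); o=np.array([510.2,74.9,0])
q=F.T@(s["eef_pos"]+[0,0,21]-o); print(q, np.degrees(np.arctan2(q[2]-69,78-q[0])), np.hypot(q[2]-69,78-q[0]))
```

```text
[639.36261882 145.03972043 200.13503699] [ 0.70896527  0.01197353  0.70503025 -0.01253927] 0.5476113346408525 [ 4.12881559 -4.67770324  1.8310626 ] [-0.84371662 -0.39828811 -0.11609958]
[126.895743    74.16220662 221.13503699] 107.81724887431724 159.79944669200586
```

Request:
carry_out:
  deltas:
    - [-1,0,0,0,0,0,0]
    - [-1,0,0,0,0,0,0]
    - [-1,0,0,0,0,0,0]
    - [-1,-40,0,0,0,0,0]
    - [-1,-80,0,-20,0,0,0]

```text
time_s: 12.48
eef_pos: [618.1, 146.4, 278.8]
ee_rot: [0.707, 0.012, 0.707, -0.012]
force: [-0.1, -0.4, 0.4]
grip_width: 0.997
```

Request:
carry_out:
  deltas:
    - [-1,0,-60,-60,0,0,0]
    - [-1,0,-120,-100,0,0,0]
    - [-1,0,-160,-120,0,0,0]
    - [-1,0,-220,-120,0,0,0]
    - [-1,0,-270,-120,0,0,0]

```text
time_s: 13.1
eef_pos: [488.4, -120.9, 279.0]
ee_rot: [0.707, 0.012, 0.707, -0.012]
force: [0.9, 0.3, 0.8]
grip_width: 1.0
```

Run:
```python
from h import *
s=ctrl.sense(); print(s["eef_pos"],s["ee_rot"],s["joints"])
im,s=snap("wrist","w8"); a,_=snap("side","s8"); b,_=snap("scene","c8")
F=R.from_euler('z',-1.8,degrees=True).as_matrix(); o=np.array([510.2,74.9,0])
for th in (95,105,115):
    t=np.radians(th)
    for n,k in(("side",a),("scene",b)):
        for y in(50,100):
            u=pix(n,F@[78-158*np.cos(t),y,69+158*np.sin(t)]+o); cv2.circle(k,tuple(int(v) for v in u),1,{95:(255,0,0),105:(0,255,0),115:(255,0,255)}[th],-1)
A=cv2.resize(a[100:290,270:460],(400,400),interpolation=cv2.INTER_CUBIC); B=cv2.resize(b[130:320,240:430],(400,400),interpolation=cv2.INTER_CUBIC)
cv2.imwrite("pics/v8.png",np.hstack([A,B])[:,:,::-1])
```

```text
[ 488.35572317 -120.92117376  279.01005009] [ 0.70746736  0.01175371  0.70654672 -0.01198024] [-4.76153236e-01  2.32118065e-01  1.47876240e+00  2.93044805e-04
  1.42940314e+00 -2.01342421e+00]
```

View pics/v8.png

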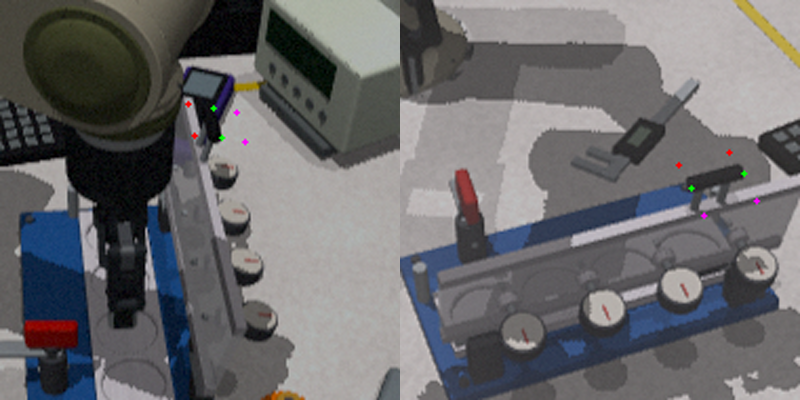

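View pics/w8.png

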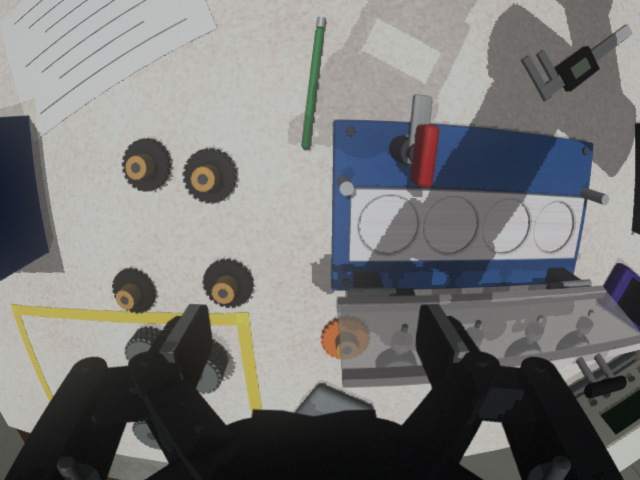

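Cover check: the bar lies on the green (105°) marks in both views. The wrist view shows the black gears at (147,165), (210,176), (134,290), (229,283), the orange one at (345,338), and empty nests at about (388,224) to (553,226). I locate the hub bores next.

```bash
cat >> h.py <<'E'
F=R.from_euler('z',-1.8,degrees=True).as_matrix(); O=np.array([510.2,74.9,0])
def hubs(im,n,s,z=34):
    "bore centres in brass hub tops on plane z (hubs ringed by black only)"
    hsv=cv2.cvtColor(im,cv2.COLOR_RGB2HSV)
    m=cv2.inRange(hsv,(8,90,60),(26,255,255)); out=[]
    cs,h=cv2.findContours(m,cv2.RETR_CCOMP,cv2.CHAIN_APPROX_NONE)
    for i,c in enumerate(cs):
        if h[0][i][3]>=0 or cv2.contourArea(c)<80: continue
        k=h[0][i][2]; best=None
        while k>=0:
            if best is None or cv2.contourArea(cs[k])>cv2.contourArea(best): best=cs[k]
            k=h[0][k][0]
        if best is None or cv2.contourArea(best)<6: continue
        M=cv2.moments(best); u=(M["m10"]/M["m00"],M["m01"]/M["m00"])
        ring=cv2.dilate(cv2.drawContours(np.zeros_like(m),[c],-1,1,-1),np.ones((9,9)))&(m==0)
        out.append((np.round(u,1),int(cv2.contourArea(c)),onz(n,u,z,s)[:2].round(1),int(np.median(hsv[...,2][ring>0]))))
    return out
E
python3 - <<'E'
from h import *
s=ctrl.sense(); im=cv2.imread("pics/w8.png")[:,:,::-1].copy()
for r in hubs(im,"wrist",s): print(r)
for n in("side","scene"):
    for r in hubs(cv2.imread(f"pics/{n}0.png")[:,:,::-1].copy(),n,None): print(n,r)
for i,y in enumerate((-112.5,-37.5,37.5,112.5)): p=F@[15,y,30]+O; print(i,p.round(1),pix("wrist",p,s).round(0))
# measured nest circles
g=cv2.cvtColor(im,cv2.COLOR_RGB2GRAY)
E
```

```text
(array([242.8, 339.1]), 926, array([ 659.2, -215.1]), 187)
(array([213.2, 319.8]), 255, array([ 631.3, -249.1]), 185)
(array([123.8, 300.1]), 250, array([ 605.2, -368.5]), 81)
(array([222.2, 293.2]), 367, array([ 595.2, -232.4]), 73)
(array([202.1, 178.9]), 456, array([ 460.3, -240. ]), 64)
(array([135. , 167.5]), 371, array([ 440.7, -319.9]), 72)
side (array([405.9, 423.2]), 230, array([ 605.4, -369.2]), 24)
side (array([330.5, 420.4]), 217, array([ 471.9, -348. ]), 24)
side (array([317. , 366.2]), 184, array([ 460. , -241.4]), 24)
side (array([384. , 354.7]), 183, array([ 594.9, -233. ]), 25)
side (array([469.3, 346.5]), 895, array([ 769.6, -236.1]), 179)
side (array([407. , 290.4]), 534, array([678.6, -87. ]), 177)
side (array([231.,  81.]), 356, array([288., 849.]), 54)
side (array([224.2,  34.9]), 9148, array([ 259.1, 1206.3]), 50)
scene (array([161.6, 380.3]), 615, array([ 674.1, -314.2]), 173)
scene (array([124. , 360.4]), 134, array([ 606.7, -369.5]), 83)
scene (array([286.3, 349.1]), 733, array([699. , -90.5]), 172)
scene (array([196.9, 331.9]), 117, array([ 596.6, -233.2]), 85)
scene (array([125.9, 303.4]), 99, array([ 472.5, -348. ]), 85)
scene (array([178. , 283.5]), 86, array([ 461.1, -241.2]), 85)
scene (array([611.1,  68.9]), 8588, array([  80.8, 1304.6]), 57)
scene (array([460. ,  14.4]), 958, array([-535.3, 1119. ]), 59)
scene (array([382.,  12.]), 920, array([-688.9,  842.7]), 75)
scene (array([346.3,  63.2]), 1912, array([-320.5,  508. ]), 67)
scene (array([86.8, 16.8]), 20798, array([-1141.8,  -287.3]), 59)
0 [521.7 -38.   30. ] [390. 226.]
1 [524.   36.9  30. ] [453. 226.]
2 [526.4 111.9  30. ] [508. 226.]
3 [528.7 186.9  30. ] [556. 227.]
```

All three cameras agree within about 1 mm. One gear has already been knocked, from (472,-348) to (441,-320). I pick gear A at (460.5,-240.6) first.

Request:
carry_out:
  deltas:
    - [-0.3,60,-60,-12,0,0,0]
    - [-0.3,110,-120.5,-24,0,0,0]
    - [-0.3,169,-120.5,-24,0,0,0]
    - [-0.3,169,-120.5,-24,0,0,0]
    - [-0.3,169,-120.5,-24,0,0,0]
  newtons: 60

```text
time_s: 13.88
eef_pos: [460.7, -237.8, 108.2]
ee_rot: [0.706, 0.013, 0.708, -0.011]
force: [0.2, -0.3, -0.4]
grip_width: 0.651
```

```bash
cat >> h.py <<'E'
def plan(xy,z=None,s=None):
    "tool-frame shift from measured pose to world target, and yaw"
    s=s or ctrl.sense(); M=quat(s["ee_rot"]).as_matrix(); t=np.array([*xy,z if z is not None else s["eef_pos"][2]])
    return (M.T@(t-s["eef_pos"])).round(1), np.degrees(np.arctan2(M[1,1],M[0,1])).round(2)
def gears(tag=None):
    im,s=snap("wrist",tag); print(s["eef_pos"].round(1),s["grip_width"].round(3),s["force"].round(1))
    return [(r[2],r[0]) for r in hubs(im,"wrist",s) if r[3]<120]
E
python3 - <<'E'
from h import *
for g in gears("w9"): print(g, plan(g[0],13))
E
```

```text
Traceback (most recent call last):
  File "h.py", line 57, in gears
    im,s=snap("wrist",tag); print(s["eef_pos"].round(1),s["grip_width"].round(3),s["force"].round(1))
                                                        ^^^^^^^^^^^^^^^^^^^^^
AttributeError: 'float' object has no attribute 'round'
```

```bash
sed -i 's/s\["grip_width"\].round(3)/round(float(s["grip_width"]),3)/' h.py
python3 - <<'E'
from h import *
for g in gears("w9"): print(g, plan(g[0],13))
E
```

```text
[ 461.5 -238.1  109.8] 0.65 [0.5 1.2 0.6]
(array([ 460.9, -240. ]), array([309.6, 251.6])) (array([97.6, -1.6, -1.1]), np.float64(88.13))
(array([ 441.5, -320.1]), array([182.6, 226.3])) (array([ 97.7, -82.3, -17.8]), np.float64(88.13))
```

Request:
carry_out:
  deltas:
    - [-0.3,50,-1.7,-1,0,0,0]
    - [-0.3,90,-1.7,-1,0,0,0]
    - [-0.3,97,-1.7,-1,0,0,0]
    - [-0.3,97,-1.7,-1,0,0,0]
    - [0.5,97,-1.7,-1,0,0,0]

```text
time_s: 14.6
eef_pos: [461.0, -241.2, 14.3]
ee_rot: [0.708, 0.011, 0.706, -0.013]
force: [-0.1, -0.1, -0.1]
grip_width: 0.454
```

Request:
carry_out:
  deltas:
    - [1,0,0,0,0,0,0]
    - [1,0,0,0,0,0,0]
    - [1,0,0,0,0,0,0]
    - [1,-50,0,0,0,0,0]
    - [1,-110,0,0,0,0,0]

```text
time_s: 15.22
eef_pos: [459.5, -240.3, 123.9]
ee_rot: [0.707, 0.012, 0.707, -0.012]
force: [1.1, -1.5, -0.0]
grip_width: 0.301
```

Run:
```python
from h import *
s=ctrl.sense(); print(s["eef_pos"],s["grip_width"],s["force"],plan((521.7,-38.0),123))
```

```text
[ 459.50069366 -240.31585722  123.88931353] 0.30052764491493034 [ 1.07484367 -1.48474505 -0.03249862] (array([  1. , 204.3,  55.3]), np.float64(88.06))
```

Request:
carry_out:
  deltas:
    - [1,0,50,14,0,0,0]
    - [1,0,100,28,0,0,0]
    - [1,0,150,41,0,0,0]
    - [1,0,204.5,55,0,0,0]
    - [1,0,204.5,55,0,0,0]

```text
time_s: 15.85
eef_pos: [522.3, -35.0, 123.1]
ee_rot: [0.707, 0.01, 0.707, -0.01]
force: [0.1, -1.0, -1.6]
grip_width: 0.305
```

Request:
carry_out:
  deltas:
    - [1,0,0,0,0,0,0]
    - [1,0,0,0,0,0,0]
    - [1,30,0,0,0,0,0]
    - [1,50,0,0,0,0,0]
    - [1,50,0,0,0,0,0]

```text
time_s: 16.48
eef_pos: [521.0, -38.9, 71.5]
ee_rot: [0.706, 0.013, 0.708, -0.012]
force: [-0.7, 0.4, -1.5]
grip_width: 0.302
```

Run:
```python
from h import *
im,s=snap("wrist","w10"); print(s["eef_pos"],s["grip_width"],s["force"])
for z in (s["eef_pos"][2]+19,s["eef_pos"][2]+21):
  for r in hubs(im,"wrist",s,z): print(r, plan(r[2],0)[0])
for i,y in enumerate((-112.5,-37.5,37.5,112.5)):
    for a in np.linspace(0,2*np.pi,25):
        u=pix("wrist",F@[15+34*np.cos(a),y+34*np.sin(a),30]+O,s); cv2.circle(im,tuple(int(round(v)) for v in u),1,(255,0,0),-1)
for p in [(-100,-175,18),(-100,175,18),(100,-175,18)]:
    u=pix("wrist",F@p+O,s); cv2.circle(im,tuple(int(round(v)) for v in u),3,(255,255,0),1)
cv2.imwrite("pics/v10.png",im[:,:,::-1])
```

```text
[520.99006417 -38.85878995  71.47400178] 0.30150291885473357 [-0.74541954  0.44318965 -1.4606781 ]
(array([ 57.4, 371.2]), 733, array([ 548.7, -170.4]), 102) [  72.5 -130.5   31.6]
(array([313.5, 334.7]), 4562, array([521.6, -38.5]), 45) [72.6  0.4 -0.1]
(array([ 57.4, 371.2]), 733, array([ 547. , -168.2]), 102) [  72.5 -128.4   29.9]
(array([313.5, 334.7]), 4562, array([520.4, -38.4]), 45) [72.6  0.4 -1.3]
```

View pics/v10.png

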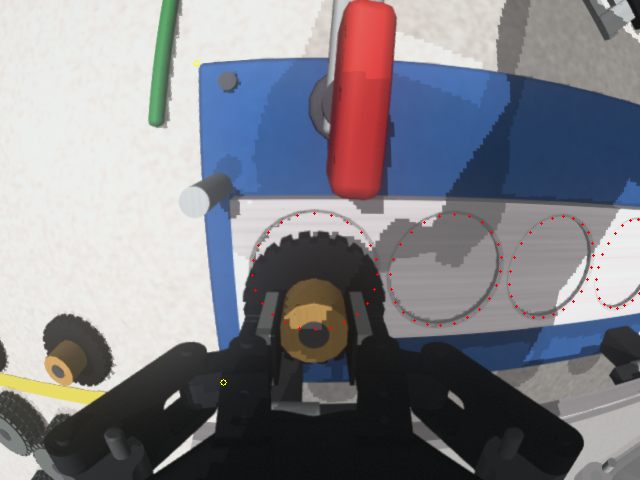

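Overlay: the predicted nest circles sit on the real rims (nest 1 at about (445,268)), within about 1 mm, and the held gear is over nest 0. Lowering it now.

Request:
carry_out:
  deltas:
    - [1,15,0.3,0.5,0,0,0]
    - [1,25,0.3,0.5,0,0,0]
    - [1,30,0.3,0.5,0,0,0]
    - [1,33,0.3,0.5,0,0,0]
    - [1,34,0.3,0.5,0,0,0]

```text
time_s: 17.15
eef_pos: [522.4, -37.8, 38.4]
ee_rot: [0.707, 0.012, 0.707, -0.012]
force: [0.5, -0.3, -1.1]
grip_width: 0.303
```

Request:
carry_out:
  deltas:
    - [-0.3,0,0,0,0,0,0]
    - [-0.3,0,0,0,0,0,0]
    - [-0.3,-5,0,0,0,0,0]
    - [-0.3,-50,0,0,0,0,0]
    - [-0.3,-90,0,0,0,0,0]

```text
time_s: 17.77
eef_pos: [522.3, -37.9, 130.1]
ee_rot: [0.707, 0.012, 0.707, -0.012]
force: [-0.4, 0.2, -0.0]
grip_width: 0.648
```

Run:
```python
from h import *
im,s=snap("wrist","w11"); print(s["eef_pos"],s["grip_width"],s["force"])
for z in (58,64):
  for r in hubs(im,"wrist",s,z): print(z,r, (F.T@([*r[2],0]-O)).round(1))
print(plan((441.2,-320),130,s))
```

```text
[522.3454278  -37.86175633 130.1155716 ] 0.6483743272078154 [-0.3858965   0.18357168 -0.00274058]
58 (array([ 91.2, 330.6]), 513, array([ 581. , -212.1]), 106) [  79.8 -284.6    0. ]
58 (array([313.8, 254.5]), 1765, array([522.5, -37.3]), 64) [  15.8 -111.8    0. ]
64 (array([ 91.2, 330.6]), 513, array([ 577.2, -207.1]), 106) [  75.8 -279.8    0. ]
64 (array([313.8, 254.5]), 1765, array([520.3, -37.2]), 64) [  13.6 -111.7    0. ]
(array([ 1.000e-01, -2.847e+02, -7.160e+01]), np.float64(88.06))
```

Request:
carry_out:
  deltas:
    - [-0.3,0,-57,-14,0,0,0]
    - [-0.3,0,-114,-29,0,0,0]
    - [-0.3,0,-171,-43,0,0,0]
    - [-0.3,0,-228,-57,0,0,0]
    - [-0.3,0,-284.7,-71.6,0,0,0]

```text
time_s: 18.45
eef_pos: [440.4, -321.8, 128.8]
ee_rot: [0.707, 0.012, 0.707, -0.012]
force: [1.0, 0.9, -0.3]
grip_width: 0.649
```

Request:
carry_out:
  deltas:
    - [-0.3,0,0,0,0,0,0]
    - [-0.3,10,0,0,0,0,0]
    - [-0.3,20,0,0,0,0,0]
    - [-0.3,20,0,0,0,0,0]
    - [-0.3,20,0,0,0,0,0]

```text
time_s: 19.08
eef_pos: [441.5, -319.5, 108.5]
ee_rot: [0.707, 0.012, 0.707, -0.012]
force: [0.2, 0.8, 0.1]
grip_width: 0.651
```

Run:
```python
from h import *
for g in gears("w12"): print(g, plan(g[0],14))
a,_=snap("scene","c12")
for z in(58,64):
  for r in hubs(a,"scene",None,z): print(z,r[0],r[2],(F.T@([*r[2],0]-O)).round(1),r[3])
```

```text
[ 441.5 -319.5  108.5] 0.651 [0.2 0.8 0.1]
(array([ 441.6, -320.1]), array([311.9, 253.3])) (array([94.7, -0.4,  0.1]), np.float64(88.1))
58 [162.1 377.9] [ 686.3 -310.4] [ 188.1 -379.6    0. ] 190
58 [124.  360.4] [ 625.2 -365.9] [ 128.8 -437.     0. ] 91
58 [285.9 349.3] [715. -96.] [ 210.1 -164.4    0. ] 185
58 [197.  331.8] [ 615.3 -233.4] [ 114.7 -304.8    0. ] 86
58 [137.  288.5] [ 464.9 -319.3] [ -32.9 -395.4    0. ] 92
58 [563.4  67.3] [  43.  1125.8] [-500.  1035.7    0. ] 57
58 [452.   21.9] [-432.1 1007.9] [-971.1  902.9    0. ] 65
58 [432.2  20.9] [-471.7  944.1] [-1008.7   837.9     0. ] 82
58 [25.  27.5] [-1056.9  -515.8] [-1547.8  -639.6     0. ] 137
64 [162.1 377.9] [ 690.5 -309.9] [ 192.3 -378.9    0. ] 190
64 [124.  360.4] [ 629.9 -365. ] [ 133.5 -435.9    0. ] 91
64 [285.9 349.3] [719.  -97.2] [ 214.1 -165.5    0. ] 185
64 [197.  331.8] [ 620.  -233.5] [ 119.4 -304.8    0. ] 86
64 [137.  288.5] [ 470.7 -318.8] [ -27.1 -394.7    0. ] 92
64 [563.4  67.3] [  52.1 1115.4] [-490.6 1025.6    0. ] 57
64 [452.   21.9] [-419.4  998.4] [-958.1  893.8    0. ] 65
64 [432.2  20.9] [-458.7  935.1] [-995.4  829.3    0. ] 82
64 [25.  27.5] [-1039.5  -513.8] [-1530.4  -637.1     0. ] 137
```

Request:
carry_out:
  deltas:
    - [-0.3,50,-0.4,0,0,0,0]
    - [-0.3,88,-0.4,0,0,0,0]
    - [-0.3,95,-0.4,0,0,0,0]
    - [-0.3,95,-0.4,0,0,0,0]
    - [0.5,95,-0.4,0,0,0,0]

```text
time_s: 19.8
eef_pos: [441.8, -321.1, 15.0]
ee_rot: [0.708, 0.011, 0.706, -0.013]
force: [1.4, 0.5, 0.1]
grip_width: 0.456
```

Request:
carry_out:
  deltas:
    - [1,0,0,0,0,0,0]
    - [1,0,0,0,0,0,0]
    - [1,0,0,0,0,0,0]
    - [1,-50,0,0,0,0,0]
    - [1,-110,0,0,0,0,0]

```text
time_s: 20.42
eef_pos: [440.7, -320.0, 124.9]
ee_rot: [0.707, 0.012, 0.707, -0.012]
force: [2.1, -1.3, -0.5]
grip_width: 0.304
```

Request:
carry_out:
  deltas:
    - [1,0,45,20,0,0,0]
    - [1,0,90,40,0,0,0]
    - [1,0,135,60,0,0,0]
    - [1,0,180,60,0,0,0]
    - [1,0,180,60,0,0,0]

```text
time_s: 21.05
eef_pos: [507.3, -140.0, 124.1]
ee_rot: [0.707, 0.011, 0.707, -0.011]
force: [0.3, -0.3, -0.3]
grip_width: 0.302
```

Request:
carry_out:
  deltas:
    - [1,0,50,3,0,0,0]
    - [1,0,100,6,0,0,0]
    - [1,0,150,9,0,0,0]
    - [1,0,180,11,0,0,0]
    - [1,0,180,11,0,0,0]

```text
time_s: 21.68
eef_pos: [524.5, 37.8, 123.9]
ee_rot: [0.707, 0.011, 0.707, -0.011]
force: [-1.3, -0.8, -1.2]
grip_width: 0.304
```

```bash
cat >> h.py <<'E'
def held(xy,tag=None):
    im,s=snap("wrist",tag); print(s["eef_pos"].round(1),round(float(s["grip_width"]),3),s["force"].round(1))
    for r in hubs(im,"wrist",s,s["eef_pos"][2]+20):
        if r[1]>1500: print("held",r[0],r[2],"shift",plan(xy-r[2]+s["eef_pos"][:2],38,s))
    for r in hubs(im,"wrist",s,58):
        f=(F.T@([*r[2],0]-O))[:2].round(1)
        if abs(f[0])<100 and abs(f[1])<150: print("nested",r[0],f)
    for r in hubs(im,"wrist",s,34):
        if r[1]<1500 and r[3]<120: print("bench",r[0],r[2])
E
python3 - <<'E'
from h import *
held((524.2,37.2),"w13")
E
```

```text
[524.5  37.8 123.9] 0.304 [-1.3 -0.8 -1.2]
held [313.5 333. ] [523.7  38.2] shift (array([85.9, -1. ,  0.4]), np.float64(88.18))
held [191.4 257.6] [491.6  -5.2] shift (array([85.9, 43.4, 31.2]), np.float64(88.18))
nested [313.5 333. ] [ 68.  -36.3]
nested [191.4 257.6] [  15.7 -111.9]
```

Request:
carry_out:
  deltas:
    - [1,40,-0.5,0,0,0,0]
    - [1,65,-0.5,0,0,0,0]
    - [1,78,-0.5,0,0,0,0]
    - [1,84,-0.5,0,0,0,0]
    - [1,86,-0.5,0,0,0,0]

```text
time_s: 22.35
eef_pos: [524.6, 35.7, 39.0]
ee_rot: [0.707, 0.012, 0.707, -0.012]
force: [-10.7, -2.9, 24.9]
grip_width: 0.299
```

Request:
carry_out:
  deltas:
    - [-0.3,0,0,0,0,0,0]
    - [-0.3,0,0,0,0,0,0]
    - [-0.3,-5,0,0,0,0,0]
    - [-0.3,-50,0,0,0,0,0]
    - [-0.3,-90,0,0,0,0,0]

```text
time_s: 22.98
eef_pos: [524.3, 36.5, 129.1]
ee_rot: [0.707, 0.012, 0.707, -0.012]
force: [1.1, -0.3, 0.0]
grip_width: 0.648
```

Run:
```python
from h import *
held((524.2,37.2),"w14"); print(plan((595.3,-232.8),130))
```

```text
[524.3  36.5 129.1] 0.648 [ 1.1 -0.3  0. ]
held [312.3 255.4] [491.7  37.6] shift (array([91.1,  0.7, 32.5]), np.float64(88.06))
nested [195.9 255.4] [  15.8 -111.9]
nested [312.3 255.4] [ 15.6 -38.2]
bench [195.9 255.4] [530.9 -46. ]
(array([   5.2, -266.7,   77.7]), np.float64(88.08))
```

Request:
carry_out:
  deltas:
    - [-0.3,0,-55,0,0,0,0]
    - [-0.3,0,-110,0,0,0,0]
    - [-0.3,0,-165,10,0,0,0]
    - [-0.3,0,-220,40,0,0,0]
    - [-0.3,0,-266.7,77.7,0,0,0]

```text
time_s: 23.65
eef_pos: [593.3, -235.0, 128.0]
ee_rot: [0.707, 0.012, 0.707, -0.013]
force: [-0.3, 0.2, -0.4]
grip_width: 0.649
```

Request:
carry_out:
  deltas:
    - [-0.3,0,0,0,0,0,0]
    - [-0.3,10,0,0,0,0,0]
    - [-0.3,20,0,0,0,0,0]
    - [-0.3,20,0,0,0,0,0]
    - [-0.3,20,0,0,0,0,0]

```text
time_s: 24.28
eef_pos: [592.9, -232.2, 107.8]
ee_rot: [0.707, 0.012, 0.707, -0.012]
force: [-0.6, 0.2, 0.4]
grip_width: 0.651
```

Run:
```python
from h import *
for g in gears("w15"): print(g, plan(g[0],14))
```

```text
[ 592.9 -232.2  107.8] 0.651 [-0.6  0.2  0.4]
(array([ 606.4, -368. ]), array([119.4, 276.5])) (array([  94. , -135. ,   17.9]), np.float64(88.09))
(array([ 596.2, -231.8]), array([313.8, 258.4])) (array([93.9,  0.7,  3.1]), np.float64(88.09))
(array([523.2, -13.3]), array([609.1, 151. ])) (array([ 93.8, 216.7, -77.1]), np.float64(88.09))
```

Request:
carry_out:
  deltas:
    - [-0.3,50,0.5,2.5,0,0,0]
    - [-0.3,87,0.5,2.5,0,0,0]
    - [-0.3,94,0.5,2.5,0,0,0]
    - [-0.3,94,0.5,2.5,0,0,0]
    - [0.5,94,0.5,2.5,0,0,0]

```text
time_s: 24.95
eef_pos: [596.3, -232.8, 15.4]
ee_rot: [0.708, 0.011, 0.706, -0.013]
force: [0.6, 0.3, 0.6]
grip_width: 0.455
```

Request:
carry_out:
  deltas:
    - [1,0,0,0,0,0,0]
    - [1,0,0,0,0,0,0]
    - [1,0,0,0,0,0,0]
    - [1,-50,0,0,0,0,0]
    - [1,-110,0,0,0,0,0]

```text
time_s: 25.58
eef_pos: [594.9, -232.0, 124.6]
ee_rot: [0.707, 0.012, 0.707, -0.012]
force: [0.8, -0.2, -0.5]
grip_width: 0.305
```

Request:
carry_out:
  deltas:
    - [1,0,20,-40,0,0,0]
    - [1,0,60,-75,0,0,0]
    - [1,0,110,-80,0,0,0]
    - [1,0,160,-80,0,0,0]
    - [1,0,190,-80,0,0,0]

```text
time_s: 26.2
eef_pos: [521.8, -37.6, 124.2]
ee_rot: [0.707, 0.011, 0.707, -0.012]
force: [-0.9, -0.3, -2.3]
grip_width: 0.307
```

Request:
carry_out:
  deltas:
    - [1,0,50,0,0,0,0]
    - [1,0,100,0,0,0,0]
    - [1,0,152,0,0,0,0]
    - [1,0,152,0,0,0,0]
    - [1,0,152,0,0,0,0]

```text
time_s: 26.82
eef_pos: [527.1, 112.0, 123.8]
ee_rot: [0.707, 0.012, 0.707, -0.012]
force: [-0.3, -0.6, -0.8]
grip_width: 0.301
```

Run:
```python
from h import *
held((526.7,111.9),"w16")
```

```text
[527.1 112.  123.8] 0.301 [-0.3 -0.6 -0.8]
held [313.5 333.3] [526.4 112.4] shift (array([85.8, -0.5,  0.3]), np.float64(88.08))
held [190.6 257.3] [493.9  68.7] shift (array([85.8, 44.3, 31.3]), np.float64(88.08))
nested [313.5 333.3] [68.4 37.9]
nested [ 92.8 256.4] [  15.9 -112. ]
nested [190.6 257.3] [ 15.6 -38.2]
bench [ 92.8 256.4] [530.9 -55. ]
```

Request:
carry_out:
  deltas:
    - [1,40,-0.4,0,0,0,0]
    - [1,65,-0.4,0,0,0,0]
    - [1,77,-0.4,0,0,0,0]
    - [1,83,-0.4,0,0,0,0]
    - [1,85,-0.4,0,0,0,0]

```text
time_s: 27.5
eef_pos: [527.3, 111.5, 39.3]
ee_rot: [0.707, 0.012, 0.707, -0.012]
force: [-6.9, -2.6, 16.1]
grip_width: 0.301
```

Request:
carry_out:
  deltas:
    - [-0.3,0,0,0,0,0,0]
    - [-0.3,0,0,0,0,0,0]
    - [-0.3,-5,0,0,0,0,0]
    - [-0.3,-50,0,0,0,0,0]
    - [-0.3,-90,0,0,0,0,0]

```text
time_s: 28.12
eef_pos: [527.0, 111.9, 130.1]
ee_rot: [0.707, 0.012, 0.707, -0.012]
force: [-0.0, -0.2, -1.9]
grip_width: 0.653
```

Run:
```python
from h import *
held((526.7,111.9),"w17"); print(plan((605.7,-368.6),130))
```

```text
[527.  111.9 130.1] 0.653 [-0.  -0.2 -1.9]
held [312.9 255. ] [494.2 113.2] shift (array([92.2, -0.2, 32.5]), np.float64(88.07))
nested [ 97.5 253.5] [  15.9 -111.9]
nested [193.6 254. ] [ 15.6 -38.2]
nested [312.9 255. ] [16.  37.5]
bench [ 97.5 253.5] [530.6 -54.4]
bench [193.6 254. ] [532.9  27.4]
(array([   6.1, -477.8,   92.4]), np.float64(88.08))
```

Request:
carry_out:
  deltas:
    - [-0.3,0,-50,0,0,0,0]
    - [-0.3,0,-100,0,0,0,0]
    - [-0.3,0,-160,0,0,0,0]
    - [-0.3,0,-210,0,0,0,0]
    - [-0.3,0,-250,10,0,0,0]

```text
time_s: 28.8
eef_pos: [528.2, -140.3, 128.9]
ee_rot: [0.707, 0.012, 0.707, -0.012]
force: [-0.3, -0.5, 0.6]
grip_width: 0.654
```

Request:
carry_out:
  deltas:
    - [-0.3,0,-50,20,0,0,0]
    - [-0.3,0,-100,45,0,0,0]
    - [-0.3,0,-150,65,0,0,0]
    - [-0.3,0,-200,75,0,0,0]
    - [-0.3,0,-228,82.4,0,0,0]

```text
time_s: 29.42
eef_pos: [602.9, -371.4, 128.2]
ee_rot: [0.707, 0.012, 0.707, -0.013]
force: [0.1, 0.7, 0.2]
grip_width: 0.651
```

Request:
carry_out:
  deltas:
    - [-0.3,0,0,0,0,0,0]
    - [-0.3,10,0,0,0,0,0]
    - [-0.3,20,0,0,0,0,0]
    - [-0.3,20,0,0,0,0,0]
    - [-0.3,20,0,0,0,0,0]

```text
time_s: 30.05
eef_pos: [603.3, -368.7, 108.7]
ee_rot: [0.707, 0.012, 0.707, -0.012]
force: [0.2, -0.1, 0.5]
grip_width: 0.651
```

Run:
```python
from h import *
for g in gears("w18"): print(g, plan(g[0],14))
print(ctrl.sense()["joints"])
```

```text
[ 603.3 -368.7  108.7] 0.651 [ 0.2 -0.1  0.5]
(array([ 606.5, -368.1]), array([313.9, 257.7])) (array([94.8,  0.9,  3.1]), np.float64(88.08))
[-7.13875780e-01  8.22751294e-01  9.96968491e-01  9.92046182e-07
  1.32123272e+00 -2.25119349e+00]
```

Request:
carry_out:
  deltas:
    - [-0.3,50,0.5,2.5,0,0,0]
    - [-0.3,87,0.5,2.5,0,0,0]
    - [-0.3,94,0.5,2.5,0,0,0]
    - [-0.3,94,0.5,2.5,0,0,0]
    - [0.5,94,0.5,2.5,0,0,0]

```text
time_s: 30.72
eef_pos: [606.5, -369.2, 16.7]
ee_rot: [0.708, 0.011, 0.706, -0.013]
force: [-0.2, -0.0, 0.8]
grip_width: 0.449
```

Request:
carry_out:
  deltas:
    - [1,0,0,0,0,0,0]
    - [1,0,0,0,0,0,0]
    - [1,0,0,0,0,0,0]
    - [1,-50,0,0,0,0,0]
    - [1,-110,0,0,0,0,0]

```text
time_s: 31.35
eef_pos: [605.2, -368.2, 125.2]
ee_rot: [0.706, 0.012, 0.708, -0.011]
force: [1.2, -0.4, -1.1]
grip_width: 0.304
```

Request:
carry_out:
  deltas:
    - [1,0,30,-30,0,0,0]
    - [1,0,70,-60,0,0,0]
    - [1,0,110,-80,0,0,0]
    - [1,0,150,-90,0,0,0]
    - [1,0,200,-90,0,0,0]

```text
time_s: 31.98
eef_pos: [522.0, -164.8, 125.1]
ee_rot: [0.707, 0.012, 0.707, -0.013]
force: [-0.2, 0.1, -0.7]
grip_width: 0.301
```

Request:
carry_out:
  deltas:
    - [1,0,45,0,0,0,0]
    - [1,0,90,0,0,0,0]
    - [1,0,135,0,0,0,0]
    - [1,0,180,0,0,0,0]
    - [1,0,225,0,0,0,0]

```text
time_s: 32.6
eef_pos: [530.1, 60.7, 125.0]
ee_rot: [0.707, 0.012, 0.707, -0.012]
force: [0.6, 0.0, -0.7]
grip_width: 0.303
```

Request:
carry_out:
  deltas:
    - [1,0,45,-4,0,0,0]
    - [1,0,90,-4,0,0,0]
    - [1,0,127.5,-4,0,0,0]
    - [1,0,127.5,-4,0,0,0]
    - [1,0,127.5,-4,0,0,0]

```text
time_s: 33.22
eef_pos: [530.4, 186.5, 124.6]
ee_rot: [0.707, 0.012, 0.707, -0.012]
force: [-1.0, -1.5, -0.9]
grip_width: 0.301
```

Run:
```python
from h import *
held((529.0,186.9),"w19")
```

```text
[530.4 186.5 124.6] 0.301 [-1.  -1.5 -0.9]
held [313.5 331.6] [529.  186.9] shift (array([86.6,  0. , -0. ]), np.float64(88.06))
held [192.7 256.1] [496.8 144.1] shift (array([86.7, 43.9, 30.7]), np.float64(88.06))
nested [313.5 331.6] [ 68.6 112.4]
nested [ 20.1 253.2] [  15.8 -111.8]
nested [ 92.1 254.1] [ 15.5 -38.1]
nested [192.7 256.1] [16.  37.5]
bench [ 20.1 253.2] [530.4 -63.4]
bench [ 92.1 254.1] [532.6  18.7]
```

Request:
carry_out:
  deltas:
    - [1,40,0,-0.5,0,0,0]
    - [1,65,0,-0.5,0,0,0]
    - [1,77,0,-0.5,0,0,0]
    - [1,83,0,-0.5,0,0,0]
    - [1,85,0,-0.5,0,0,0]

```text
time_s: 33.9
eef_pos: [530.2, 186.5, 40.5]
ee_rot: [0.707, 0.012, 0.707, -0.012]
force: [-7.2, -3.9, 15.8]
grip_width: 0.301
```

Request:
carry_out:
  deltas:
    - [-0.3,0,0,0,0,0,0]
    - [-0.3,0,0,0,0,0,0]
    - [-0.3,-5,0,0,0,0,0]
    - [-0.3,-50,0,0,0,0,0]
    - [-0.3,-90,0,0,0,0,0]

```text
time_s: 34.52
eef_pos: [530.0, 186.9, 131.1]
ee_rot: [0.707, 0.012, 0.707, -0.012]
force: [0.4, -0.5, 0.0]
grip_width: 0.652
```

Request:
carry_out:
  deltas:
    - [-0.3,-50,-30,-40,0,0,0]
    - [-0.3,-80,-80,-60,0,0,0]
    - [-0.3,-80,-110,-60,0,0,0]
    - [-0.3,-80,-110,-60,0,0,0]
    - [-0.3,-80,-110,-60,0,0,0]

```text
time_s: 35.15
eef_pos: [466.2, 79.3, 209.5]
ee_rot: [0.707, 0.012, 0.707, -0.012]
force: [-0.0, 0.8, -0.0]
grip_width: 0.645
```

Run:
```python
from h import *
held((0,0),"w20")
a,_=snap("side","s20")
im=cv2.imread("pics/w20.png")[:,:,::-1]
cv2.imwrite("pics/v20.png",np.hstack([cv2.resize(im,(480,360)),cv2.resize(a[100:320,270:470],(320,360))])[:,:,::-1])
```

```text
[466.2  79.3 209.5] 0.645 [-0.   0.8 -0. ]
nested [352.7 288.4] [16.  37.5]
nested [434.7 287.2] [ 16.7 112.7]
nested [186.4 286.6] [  15.6 -111.8]
nested [266.  287.9] [ 15.5 -38.1]
bench [352.7 288.4] [538.7 114.4]
bench [434.7 287.2] [541.9 195.5]
bench [186.4 286.6] [533.1 -47.1]
bench [266.  287.9] [535.5  32.5]
```

View pics/v20.png

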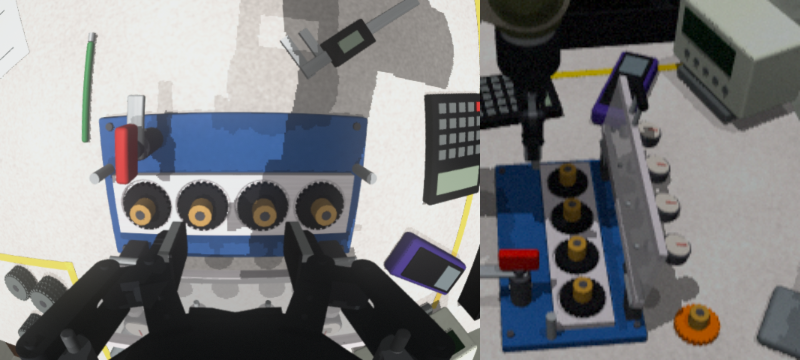

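All four black gears lie in the nests (wrist view hubs at (143,212), (202,212), (264,212), (324,212) in the crop), and the cover is still standing. Next I find the bar from above.

Request:
carry_out:
  deltas:
    - [-1,-50,0,0,0,0,0]
    - [-1,-90,20,30,0,0,0]
    - [-1,-90,50,80,0,0,0]
    - [-1,-90,72,125,0,0,0]
    - [-1,-90,72,139,0,0,0]

```text
time_s: 35.88
eef_pos: [608.9, 148.4, 297.3]
ee_rot: [0.706, 0.011, 0.708, -0.011]
force: [0.4, -1.2, -0.1]
grip_width: 1.0
```

Request:
carry_out:
  deltas:
    - [-1,0,0,0,0,0,0]
    - [-1,0,0,0,0,0,0]
    - [-1,0,0,0,0,0,0]
    - [-1,0,0,0,0,0,0]
    - [-1,0,0,0,0,0,0]

```text
time_s: 36.5
eef_pos: [607.4, 146.1, 299.6]
ee_rot: [0.707, 0.012, 0.707, -0.012]
force: [-0.1, 0.9, -0.2]
grip_width: 0.999
```

Run:
```python
from h import *
im,s=snap("wrist","w21"); print(s["eef_pos"],s["ee_rot"])
for th in (97,101,105,109):
    t=np.radians(th)
    u=[pix("wrist",F@[78-158*np.cos(t),y,69+158*np.sin(t)]+O,s).round(0) for y in(50,100)]; print(th,u)
    for v in u: cv2.circle(im,tuple(int(q) for q in v),2,(255,0,0) if th!=105 else (0,255,0),-1)
cv2.imwrite("pics/v21.png",cv2.resize(im[180:450,150:490],(680,540))[:,:,::-1])
```

```text
[607.4269367  146.13164021 299.62266876] [ 0.7070942   0.01199339  0.70691646 -0.01196112]
97 [array([274., 257.]), array([354., 257.])]
101 [array([275., 272.]), array([353., 272.])]
105 [array([276., 286.]), array([352., 286.])]
109 [array([277., 298.]), array([351., 298.])]
```

View pics/v21.png

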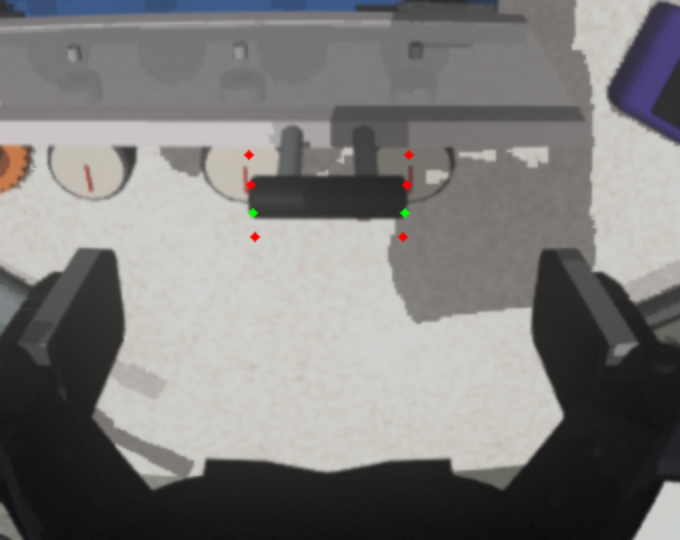

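The bar sits at about px (314,279), which puts the cover at about 103°. I descend, pinch the bar and lower the cover along the arc.

Request:
carry_out:
  deltas:
    - [-1,0,0,18.5,0,0,0]
    - [-1,30,0,18.5,0,0,0]
    - [-1,70,0,18.5,0,0,0]
    - [-1,97.5,0,18.5,0,0,0]
    - [-1,97.5,0,18.5,0,0,0]

```text
time_s: 37.17
eef_pos: [625.3, 145.5, 200.2]
ee_rot: [0.706, 0.012, 0.708, -0.012]
force: [0.0, -0.2, 0.4]
grip_width: 0.997
```

Request:
carry_out:
  deltas:
    - [0,0,0,0,0,0,0]
    - [1,0,0,0,0,0,0]
    - [1,0,0,0,0,0,0]
    - [1,0,0,0,0,0,0]
    - [1,0,0,0,0,0,0]
  newtons: 70

```text
time_s: 37.8
eef_pos: [626.7, 145.4, 203.8]
ee_rot: [0.708, 0.012, 0.706, -0.012]
force: [-0.6, -0.8, 6.2]
grip_width: 0.566
```

Request:
carry_out:
  deltas:
    - [1,-2.6,0,-13.9,0,0,0]
    - [1,-3.9,0,-28.1,0,0,0]
    - [1,-3.9,0,-42.3,0,0,0]
    - [1,-2.7,0,-56.4,0,0,0]
    - [1,-0.2,0,-70.4,0,0,0]

```text
time_s: 38.42
eef_pos: [557.7, 147.8, 204.5]
ee_rot: [0.71, 0.012, 0.704, -0.012]
force: [7.1, -0.4, 4.5]
grip_width: 0.563
```

Run:
```python
from h import *
s=ctrl.sense(); print(s["eef_pos"],s["grip_width"],s["force"],s["wrist_torque"])
```

```text
[557.72575184 147.79917811 204.45116912] 0.562705526550105 [ 7.13544526 -0.44828101  4.51148223] [-0.04661026 -1.6627934   0.10765637]
```

Request:
carry_out:
  deltas:
    - [1,3.8,0,-13.7,0,0,0]
    - [1,8.8,0,-27,0,0,0]
    - [1,14.9,0,-39.8,0,0,0]
    - [1,22.2,0,-52,0,0,0]
    - [1,30.5,0,-63.5,0,0,0]

```text
time_s: 39.05
eef_pos: [493.9, 150.0, 174.8]
ee_rot: [0.71, 0.012, 0.704, -0.012]
force: [-1.7, -0.5, 16.0]
grip_width: 0.57
```

Request:
carry_out:
  deltas:
    - [1,9.3,0,-10.7,0,0,0]
    - [1,19.6,0,-20.5,0,0,0]
    - [1,30.7,0,-29.3,0,0,0]
    - [1,42.5,0,-37.2,0,0,0]
    - [1,55,0,-43.9,0,0,0]

```text
time_s: 39.67
eef_pos: [449.4, 151.6, 118.2]
ee_rot: [0.709, 0.012, 0.705, -0.012]
force: [2.1, -1.6, 5.0]
grip_width: 0.57
```

Request:
carry_out:
  deltas:
    - [1,13.1,0,-5.6,0,0,0]
    - [1,26.6,0,-10,0,0,0]
    - [1,40.4,0,-13.2,0,0,0]
    - [1,54.5,0,-15.1,0,0,0]
    - [1,68.7,0,-15.7,0,0,0]

```text
time_s: 40.3
eef_pos: [433.1, 152.1, 48.5]
ee_rot: [0.708, 0.012, 0.706, -0.012]
force: [1.0, -1.8, 6.4]
grip_width: 0.566
```

Run:
```python
from h import *
im,s=snap("wrist","w22"); print(s["eef_pos"],s["grip_width"],s["force"],s["wrist_torque"])
q=F.T@(s["eef_pos"]+[0,0,21]-O); print(q)
```

```text
[433.05878314 152.08563267  48.50845728] 0.5656237122522562 [ 1.03171925 -1.83693528  6.41823431] [-0.19651052 -0.7579979   0.16148224]
[-79.52761164  74.72448205  69.50845728]
```

Request:
carry_out:
  deltas:
    - [1,1,0,0,0,0,0]
    - [1,2,0,0,0,0,0]
    - [1,3,0,0,0,0,0]
    - [1,4,0,0,0,0,0]
    - [1,4,0,0,0,0,0]

```text
time_s: 40.98
eef_pos: [433.0, 152.1, 44.8]
ee_rot: [0.707, 0.012, 0.707, -0.012]
force: [-3.6, -1.4, 5.0]
grip_width: 0.565
```

Run:
```python
from h import *
im,s=snap("wrist","w23"); print(s["eef_pos"],s["grip_width"],s["force"],s["wrist_torque"])
```

```text
[433.01943626 152.11381229  44.79392219] 0.5654106962863563 [-3.60459522 -1.35218995  5.03557202] [-0.18014196 -0.19933796  0.2500273 ]
```

Request:
carry_out:
  deltas:
    - [1,1.5,0,0,0,0,0]
    - [1,3,0,0,0,0,0]
    - [1,4.5,0,0,0,0,0]
    - [1,6,0,0,0,0,0]
    - [1,6,0,0,0,0,0]

```text
time_s: 41.65
eef_pos: [433.3, 152.1, 39.9]
ee_rot: [0.708, 0.012, 0.706, -0.012]
force: [-8.6, -2.7, 21.6]
grip_width: 0.566
```

Run:
```python
from h import *
im,s=snap("wrist","w24"); print(s["eef_pos"],s["grip_width"],s["force"],s["wrist_torque"])
```

```text
[433.30180877 152.1224033   39.86634844] 0.5660326729697881 [-8.58406512 -2.67706591 21.62031782] [-0.27560633  0.61121395  0.2665999 ]
```

Request:
carry_out:
  deltas:
    - [-1,0,0,0,0,0,0]
    - [-1,0,0,0,0,0,0]
    - [-1,0,0,0,0,0,0]
    - [-1,-40,0,0,0,0,0]
    - [-1,-72,0,0,0,0,0]

```text
time_s: 42.32
eef_pos: [432.6, 152.1, 110.9]
ee_rot: [0.707, 0.012, 0.707, -0.012]
force: [0.0, -0.2, -0.4]
grip_width: 0.999
```

Request:
carry_out:
  deltas:
    - [1,0,0,0,0,0,0]
    - [1,0,0,0,0,0,0]
    - [1,0,0,0,0,0,0]
    - [1,0,0,0,0,0,0]
    - [1,12,0,0,0,0,0]

```text
time_s: 42.95
eef_pos: [433.0, 152.1, 97.6]
ee_rot: [0.707, 0.012, 0.707, -0.012]
force: [1.1, 0.3, -0.9]
grip_width: -0.007
```

Request:
carry_out:
  deltas:
    - [1,8,0,0,0,0,0]
    - [1,14,0,0,0,0,0]
    - [1,17,0,0,0,0,0]
    - [1,20,0,0,0,0,0]
    - [1,20,0,0,0,0,0]

```text
time_s: 43.58
eef_pos: [432.7, 152.1, 77.8]
ee_rot: [0.707, 0.012, 0.707, -0.012]
force: [-0.2, -0.7, -0.7]
grip_width: 0.001
```

Run:
```python
from h import *
im,s=snap("wrist","w25"); print(s["eef_pos"],s["grip_width"],s["force"],s["wrist_torque"])
```

```text
[432.65676294 152.11368232  77.81292158] 0.0006300908127552816 [-0.18227452 -0.69724894 -0.72899458] [-0.02218515  0.01034574  0.02756959]
```

Request:
carry_out:
  deltas:
    - [1,1,0,0,0,0,0]
    - [1,2,0,0,0,0,0]
    - [1,3,0,0,0,0,0]
    - [1,4,0,0,0,0,0]
    - [1,4,0,0,0,0,0]

```text
time_s: 44.25
eef_pos: [432.9, 152.2, 75.4]
ee_rot: [0.707, 0.012, 0.707, -0.012]
force: [-7.9, -1.6, 20.6]
grip_width: -0.001
```

Run:
```python
from h import *
s=ctrl.sense(); print(s["eef_pos"],s["grip_width"],s["force"],s["wrist_torque"])
```

```text
[432.93194792 152.16043641  75.4472317 ] -0.0011496245867962413 [-7.85031878 -1.59979273 20.61283589] [-0.22657593  1.2699396   0.04239185]
```

Contact at TCP z 75.4 with 20 N means the bar is hard down, so the cover is on its stops. Now the clamp.

Request:
carry_out:
  deltas:
    - [1,-40,0,0,0,0,0]
    - [-1,-90,0,0,0,0,0]
    - [-1,-125,0,0,0,0,0]
    - [-1,-125,0,0,0,0,0]
    - [-1,-125,0,0,0,0,0]
  newtons: 110

```text
time_s: 44.88
eef_pos: [432.3, 152.0, 198.1]
ee_rot: [0.707, 0.012, 0.707, -0.012]
force: [-1.3, -0.4, 0.2]
grip_width: 0.85
```

Request:
carry_out:
  deltas:
    - [-1,0,-50,3,5,0,0]
    - [-1,0,-100,6,5,0,0]
    - [-1,0,-150,9,5,0,0]
    - [-1,0,-174.8,9.9,5,0,0]
    - [-1,0,-174.8,9.9,5,0,0]

```text
time_s: 45.5
eef_pos: [436.2, -23.9, 197.8]
ee_rot: [0.705, 0.044, 0.707, -0.044]
force: [0.0, -0.2, 1.0]
grip_width: 1.004
```

Request:
carry_out:
  deltas:
    - [-1,0,0,0,0,0,0]
    - [-1,0,0,0,0,0,0]
    - [-1,20,0,0,0,0,0]
    - [-1,40,0,0,0,0,0]
    - [-1,40,0,0,0,0,0]

```text
time_s: 46.12
eef_pos: [436.0, -22.1, 158.0]
ee_rot: [0.705, 0.043, 0.707, -0.042]
force: [0.2, -0.0, 0.7]
grip_width: 1.002
```

Run:
```python
from h import *
im,s=snap("wrist","w26"); print(s["eef_pos"],s["ee_rot"],s["joints"])
c,st,m=max(blobs(im,(0,150,40),(5,255,255),200),key=lambda b:b[1][4])
r=cv2.minAreaRect(cv2.findContours(m.astype(np.uint8),0,2)[0][0]); print(c,r,onz("wrist",c,121.5,s),plan((437.1,-22.9),95))
cv2.imwrite("pics/v26.png",im[:,:,::-1])
```

```text
[436.03683179 -22.0997205  158.03827831] [ 0.70492545  0.04263723  0.7067439  -0.04213363] [-3.20289775e-01  1.99405137e-01  1.85143788e+00  2.96215422e-05
  1.09341799e+00 -1.77114363e+00]
[311.6 289.2] ((311.5, 288.0), (23.0, 62.0), 0.0) [442.66485568 -23.4863202  121.5       ] (array([64. , -0.5,  0.6]), np.float64(83.12))
```

View pics/v26.png

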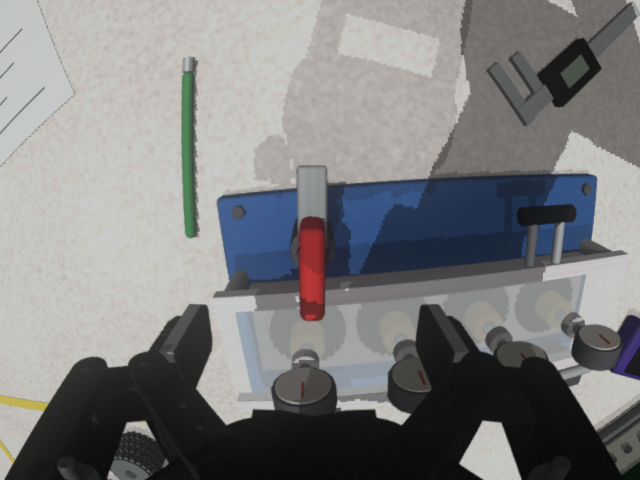

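Request:
carry_out:
  deltas:
    - [-1,30,-0.7,0.8,0,0,0]
    - [-1,55,-0.7,0.8,0,0,0]
    - [-1,63,-0.7,0.8,0,0,0]
    - [-1,63,-0.7,0.8,0,0,0]
    - [0,63,-0.7,0.8,0,0,0]

```text
time_s: 46.8
eef_pos: [438.0, -23.8, 96.9]
ee_rot: [0.706, 0.043, 0.705, -0.043]
force: [-0.2, 0.2, 0.2]
grip_width: 0.817
```

Request:
carry_out:
  deltas:
    - [1,0,0,0,0,0,0]
    - [1,0,0,0,0,0,0]
    - [1,0,0,0,0,0,0]
    - [1,0,0,0,0,0,0]
    - [1,0,0,0,0,0,0]

```text
time_s: 47.42
eef_pos: [437.5, -23.4, 96.4]
ee_rot: [0.706, 0.043, 0.706, -0.043]
force: [-0.8, 4.0, 6.9]
grip_width: 0.14
```

Request:
carry_out:
  deltas:
    - [1,0,0,0,9,0,0]
    - [1,0,0,0,18,0,0]
    - [1,0,0,0,27,0,0]
    - [1,0,0,0,36,0,0]
    - [1,0,0,0,45,0,0]

```text
time_s: 48.05
eef_pos: [437.3, -23.7, 96.4]
ee_rot: [0.635, 0.311, 0.635, -0.311]
force: [-2.9, 0.0, 7.1]
grip_width: 0.141
```

Request:
carry_out:
  deltas:
    - [1,0,0,0,9,0,0]
    - [1,0,0,0,18,0,0]
    - [1,0,0,0,27,0,0]
    - [1,0,0,0,36,0,0]
    - [1,0,0,0,45,0,0]

```text
time_s: 48.68
eef_pos: [436.8, -23.8, 96.4]
ee_rot: [-0.467, -0.53, -0.468, 0.531]
force: [-7.3, -0.9, 9.3]
grip_width: 0.14
```

Request:
carry_out:
  deltas:
    - [1,0,0,0,9,0,0]
    - [1,0,0,0,18,0,0]
    - [1,0,0,0,27,0,0]
    - [1,0,0,0,36,0,0]
    - [1,0,0,0,45,0,0]

```text
time_s: 49.3
eef_pos: [436.4, -23.5, 96.4]
ee_rot: [-0.229, -0.668, -0.229, 0.67]
force: [-9.1, 1.6, 12.4]
grip_width: 0.143
```

Run:
```python
from h import *
s=ctrl.sense(); print(s["eef_pos"],s["grip_width"],s["force"],s["wrist_torque"],plan((437,-23)))
```

```text
[436.40931686 -23.54290983  96.35642529] 0.14264582816383323 [-9.11766236  1.62245278 12.39664681] [0.16173635 1.41150085 0.07907071] (array([-0. , -0.1, -0.8]), np.float64(-52.21))
```

Request:
carry_out:
  deltas:
    - [1,0,0,0,9,0,0]
    - [1,0,0,0,18,0,0]
    - [1,0,0,0,26,0,0]
    - [1,0,0,0,34,0,0]
    - [1,0,0,0,41,0,0]

```text
time_s: 49.92
eef_pos: [436.3, -23.1, 96.4]
ee_rot: [0.02, -0.706, 0.019, 0.708]
force: [-9.5, 4.1, 13.7]
grip_width: 0.141
```

Request:
carry_out:
  deltas:
    - [1,0,0,0,1,0,0]
    - [1,0,0,0,2,0,0]
    - [1,0,0,0,3,0,0]
    - [1,0,0,0,3,0,0]
    - [1,0,0,0,3,0,0]

```text
time_s: 50.55
eef_pos: [436.3, -23.2, 96.4]
ee_rot: [0.034, -0.705, 0.035, 0.707]
force: [-7.8, 2.9, 13.9]
grip_width: 0.144
```

Run:
```python
from h import *
im,s=snap("wrist","w27"); print(s["eef_pos"],s["grip_width"],s["force"],s["wrist_torque"],plan((437,-23)))
c,st,m=max(blobs(im,(0,150,40),(5,255,255),200),key=lambda b:b[1][4])
r=cv2.minAreaRect(cv2.findContours(m.astype(np.uint8),0,2)[0][0]); print(c,r)
```

```text
[436.28247433 -23.18289955  96.43524001] 0.14355663457209483 [-7.76956958  2.88867651 13.87145876] [0.84214052 1.27341687 2.43516075] (array([-0. , -0.3, -0.7]), np.float64(-95.57))
[313.6 344.1] ((313.3574523925781, 336.25506591796875), (107.2285385131836, 32.4267692565918), 86.36705780029297)
```

Wrist torque is 2.4 N m about vertical, so the clamp is hard on its home stop. Release, back off and verify.

Request:
carry_out:
  deltas:
    - [-1,0,0,0,0,0,0]
    - [-1,0,0,0,0,0,0]
    - [-1,-10,0,0,0,0,0]
    - [-1,-60,0,0,0,0,0]
    - [-1,-110,0,0,0,0,0]

```text
time_s: 51.22
eef_pos: [437.2, -23.8, 207.9]
ee_rot: [0.037, -0.706, 0.037, 0.706]
force: [0.8, 0.5, 0.5]
grip_width: 0.999
```

Request:
carry_out:
  deltas:
    - [-1,-40,0,40,0,0,0]
    - [-1,-60,0,60,0,0,0]
    - [-1,-60,0,60,0,0,0]
    - [-1,-60,0,60,0,0,0]
    - [-1,-60,0,60,0,0,0]

```text
time_s: 51.85
eef_pos: [377.9, -17.5, 265.0]
ee_rot: [0.037, -0.705, 0.036, 0.707]
force: [-0.4, 0.3, 0.0]
grip_width: 1.004
```

Run:
```python
from h import *
im,s=snap("wrist","w28"); print(s["eef_pos"],s["grip_width"],s["force"],plan((437,-23)))
c,st,m=max(blobs(im,(0,150,40),(5,255,255),200),key=lambda b:b[1][4])
x0,y0,w,h=st[:4]; ys=np.arange(y0+3,y0+h-3); mid=[np.mean(np.nonzero(m[y])[0]) for y in ys]; 
a=onz("wrist",(mid[0],ys[0]),115,s);b=onz("wrist",(mid[-1],ys[-1]),115,s); d=(a-b)*np.sign((a-b)[0]); print("wing dir deg",np.degrees(np.arctan2(d[1],d[0])), a,b)
sd,_=snap("side","s28")
cv2.imwrite("pics/v28.png",np.hstack([cv2.resize(im,(480,360)),cv2.resize(sd[160:340,250:410],(320,360))])[:,:,::-1])
```

```text
[377.91258583 -17.53844826 265.00742602] 1.0042531652302924 [-0.37497698  0.30183181  0.0293662 ] (array([ -0.1,  -0.7, -59.4]), np.float64(-95.94))Traceback (most recent call last):
  File "<stdin>", line 3, in <module>
ValueError: max() iterable argument is empty
```

Run:
```python
from h import *
im=cv2.imread("pics/w28.png")[:,:,::-1].copy(); s=ctrl.sense()
for c,st,m in blobs(im,(0,120,20),(8,255,255),60)+blobs(im,(170,120,20),(180,255,255),60): print(c,st)
for p in[(-70,-100,121),(-17,-100,84),(-80,75,69)]: print(p,pix("wrist",F@p+O,s).round(0))
sd,_=snap("side","s28")
cv2.imwrite("pics/v28.png",np.hstack([cv2.resize(im,(440,330)),cv2.resize(sd[180:330,260:420],(352,330),interpolation=cv2.INTER_CUBIC)])[:,:,::-1])
```

```text
[308.6 121.3] [303, 116, 13, 13, 107]
[309.3 152.6] [306, 146, 8, 14, 71]
[312.6 176.5] [308, 168, 13, 15, 119]
[313.9 147.3] [303, 116, 20, 65, 722]
(-70, -100, 121) [313. 149.]
(-17, -100, 84) [309.  86.]
(-80, 75, 69) [137. 175.]
```

View pics/v28.png

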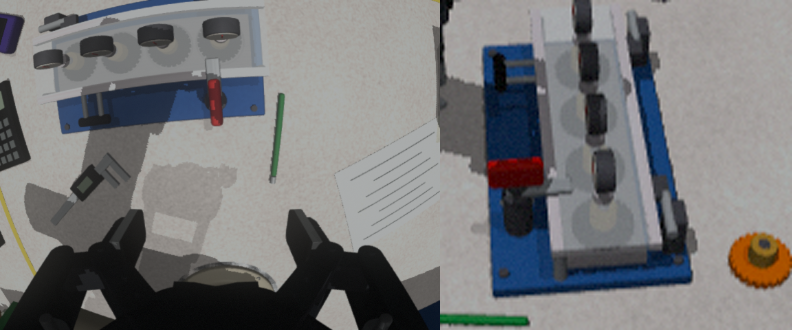

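The arm lies over the shut cover, gears visible under it. I do one numeric angle check, comparing with the starting view, and hand in if it is good.

Run:
```python
from h import *
def ang(f):
    im=cv2.imread(f)[:,:,::-1].copy(); hsv=cv2.cvtColor(im,cv2.COLOR_RGB2HSV)
    m=cv2.inRange(hsv,(0,120,20),(8,255,255))|cv2.inRange(hsv,(170,120,20),(180,255,255)); n,l,st,c=cv2.connectedComponentsWithStats(m)
    best=[i for i in range(1,n) if st[i][4]>150]
    for i in best:
        pts=np.argwhere(l==i)[:,::-1].astype(np.float32); v=cv2.fitLine(pts,cv2.DIST_L2,0,.01,.01).ravel(); print(f,c[i].round(1),st[i],v[:2].round(3)); yield v
for f in("pics/side0.png","pics/s28.png"): list(ang(f))
s=ctrl.sense()
for v in ang("pics/w28.png"):
    d=v[:2]; p=v[2:]; a=onz("wrist",p-20*d,121,s);b=onz("wrist",p+20*d,121,s); e=(a-b)*np.sign((a-b)[0]); print("dir",np.degrees(np.arctan2(e[1],e[0])).round(1))
```

```text
pics/side0.png [294.1 258.4] [282 252  25  14 301] [ 0.997 -0.073]
pics/s28.png [293.9 258. ] [281 251  26  15 321] [ 0.998 -0.065]
pics/w28.png [312.8 148.2] [ 303  115   20   68 1040] [0.079 0.997]
dir -1.5
```

```bash
python3 -c "
from rig import order,ctrl
print(ctrl.sense()['force']); print(order.finish_job())"
```

```text
[ 0.41495228 -0.10068106 -0.05332598]
the job is handed in; nothing more can be done
None
```

The job is done and handed in at about 52 s of the 210 s allowed; the rig gives no verdict.

**What was done:** I broke the clamp loose and swung its arm about 3.05 rad, clear of the cover. I raised the cover by the ends of its cross bar and let it go standing at about 103–105°. All four black gears with brass hubs went into nests 0 to 3. One of them had been knocked about 40 mm aside, so I re-measured it before picking it up. Then I lowered the cover and turned the clamp back against its home stop.

**Last checks:**
- **Gears:** before the cover came down, hubs measured within about 2 mm of the nest centres. Nest 3 was the farthest, at 1.7 mm. The contact heights fit gears on the nest floor, except in nest 0, where I lowered without feeling contact and relied on position and pictures.
- **Cover:** pressing the bar down met a hard stop at z = 75.4 mm with about 20 N, against 76 mm nominal for fully shut.
- **Clamp:** the wing points at -1.5°, against -1.8° for the fixture's axis, so it is within about 0.3° of home. The wing also looks the same as in the starting side view.
- **Bystanders:** I did not touch them, and those in the last views look unmoved. I made no numeric check of their positions.

**Disagreements along the way:**
- The first wrist view put the clamp about 3 mm off in y. I corrected this from near; the first clamp turn then ran about 2 mm off-axis, with up to about 33 N of force.
- One red-wing colour check failed on its threshold, and I repeated it with a wider one.

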